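# Hold a bore probe contact-free in its drilled column

### The job

Build up the probe station by setting the loose drilled spacer block squarely on the fixed drilled base, long sides along long sides and flush all round, and let go of it. Then take the probe out of its stand by the handle and lower its stem upright down the middle of the bore, without the probe ever touching either block, until the tip is about halfway down the bore of the base. Finish while still holding it there, still and centred, and leave the other things on the table alone.

Things in the scene. Friction and masses are not known exactly. Their poses are not given: they have to be found in the camera images.
- station: Fixed dark-steel base block bolted to the table, 46 mm (its x) by 60 mm (its y), 50 mm high, on an 8 mm thick foot flange 66 x 80 mm. A vertical blind bore of 28 mm diameter, 42 mm deep, opens in the middle of its top. Origin: centre of the underside, on the table; z up. It stands near the middle, turned somewhat; the spacer and the probe stand are on either side of it, one left and one right, which one varies.
- station_mouth (a point): Centre of the bore's mouth in the top face of the fixed base, 50 mm above its underside.
- spacer: Loose bright-aluminium spacer block, 46 mm (its x) by 60 mm (its y), 40 mm high, about 0.18 kg, with a vertical through bore of 28 mm diameter in its middle; the same outline as the base. Lies flat on the table at the start. Origin: centre of the underside; z up. A half turn makes no difference. (The other steel block nearby, 50 x 50 x 25 mm, has no big bore and is not part of the job.)
- spacer_mouth (a point): Centre of the upper mouth of the spacer's bore, 40 mm above its underside.
- stand: Fixed probe stand: a grey foot 66 x 84 x 10 mm, two thin pillars and an aluminium top plate 50 x 70 mm, 10 mm thick, whose upper face is 100 mm above the table. The probe hangs in its closed 18 mm centre hole and must be lifted straight up out of it, at least 85 mm. Origin: centre of the underside, on the table; z up.
- probe: Bore probe, about 0.12 kg, round: a steel stem 12 mm in diameter and 85 mm long, and above it a black handle 22 mm in diameter (a 24 mm shoulder for the lowest 5 mm), 52 mm long; 137 mm in all. Starts upright, the shoulder resting on the stand's top plate, so the handle spans 100 to 152 mm above the table. Origin: centre of the stem's tip (lower end); z runs up along the stem to the handle. Tip: halfway down the base's bore is about 29 mm above the table.
- probe_collar (a point): Point on the probe's axis 65 mm above the tip, level with the spacer's top when the tip is halfway down the base's bore (25 mm below the base's top).
- setup_block: Bystander: plain steel block 50 x 50 x 25 mm with small holes. Origin: centre of the underside.
- oiler: Bystander: small oil bottle with a spout, 32 mm wide, 108 mm high, standing. Origin: centre of the underside.
- spring_tin: Bystander: round closed tin, 60 mm wide, 24 mm high. Origin: centre of the underside.
Mind the look-alikes: they are no part of the job. Leave any blue look-alike of the spacer alone.

How it is judged:
By the outcome, as a careful person would: the job done as asked, in the order asked, and still so for the second after the job is handed in, while the arm keeps its last pose, push and grip.
It also fails if it takes over 58 s, if anything falls off the work surface, if the arm or the gripper's body presses on something with over 40 N, if the wrist force passes 120 N, or if a joint passes its speed limit or range.

### The arm

A 7-joint arm with a two-finger parallel gripper is mounted at the origin on a cart in front of the work surface, level with it; the furniture and walls round the work are solid. World frame = base frame: x ahead of the robot, y to its left, z up, the work surface at z = 0. Lengths are in m, angles in rad, forces in N, time in s.
With the tool pointing down it reaches from about 0.425 to 0.925 m from the base axis. Payload 6.8 kg.
Tool frame: the origin (TCP) lies at the very end of the fingers, on their centre line; the grasp point (between the pads) lies 19 mm behind it; y points along the fingers, z is the direction in which the jaws open and shut, and the axes are right-handed (so a half turn about y gives the same grasp; the last joint's range is limited). The gripper opens to 85 mm and grips with 20 to 120 N. Pads are 22 mm wide; open, the fingers measure 114 mm over their backs; the gripper's body (76 mm by 85 mm) begins 54 mm behind the grasp point. The pads swing forward as they close: fully open they stand 13 mm farther back than shut.
Start: joints at [-1.363, 0.477, 0.022, 1.555, -0.011, 1.109, -0.083], TCP at [0.21, 0.642, 0.231] pointing down, gripper open.
Joint ranges: [-2.96, 2.96], [-0.34, 2.1], [-1.41, 1.46], [0.24, 2.44], [-1.37, 4.51], [0.17, 1.92], [-2.96, 2.96]. Speed limits (rad/s): [2.39, 2.39, 3.14, 3.14, 3.14, 3.14, 3.14].

### API

Orientations are given as a rotation vector (axis times angle).
In Python, from bench import r gives the robot as it stands.
- The arm moves only by the tool drive_tool, never from a script. Its argument "series" is a list of rows, each a list of 7 numbers: the shift along the tool's x, y, z in mm, then the turn, a rotation vector about the tool's x, y, z in degrees, then the finger opening in mm, from 0 to 85.4. In form: [[tx, ty, tz, wx, wy, wz, grip], ...]. A call has 1 to 5 rows; each row is the pose to reach, as a shift and turn from the pose measured when the call began, along the tool's axes at that moment; what a row does not reach only later rows make up. A row lasts 1/10 s, in which the tool goes at most 50 mm and 8.59 degrees, less where a joint would pass 70% of its speed; a pose out of reach is approached as far as the arm can. A call with a gripper value outside its range is refused whole. The fingers move at their own pace and stop on an object; "squeeze" is the grip in N (left out, the last holds). Time passes only in rows, so rows that repeat a pose let the fingers close. It gives the time, the measured TCP pose, the force and the opening at its end, in the units of the state.
- r.get_obs(): the state, without advancing time (a new reading comes with each control period).
- r.grab_frame(name): name is "scene" or "top" or "wrist"; returns a dict with "frame" (400x640x3 uint8, blue, green, red), "intrinsics" (3x3 intrinsics, pixels), "rvec" (rotation vector, rad) and "tvec" (3), from world to camera coordinates, as OpenCV has them. Camera axes: x right, y down, z forward; pixel columns grow to the right and rows downward; lengths in m; the calibration is good to about 2 mm. The wrist camera is an equidistant fisheye: a pixel r from the principal point sees the ray r / f radians off the axis. A picture is of the moment at which its call begins. There is no depth.
- r.hand_in(): hands the job in, once; it reports no verdict.
The state is a dict: "clock": time; "joints": joint angles; "qvel": joint speeds; "tau": joint torques, N m; "tcp_pos": TCP position; "orientation": TCP orientation; "contact_force": force on the tool from outside, world axes, zero at the start; "moment": the same for the moment, N m; "grip_width": finger opening in m.
Only numpy, scipy, OpenCV 4.12 (cv2) and the standard library are available. Lean on these libraries where they do the work, as an engineer would, in place of code of your own. Each camera call takes 0.05 s, during which the arm holds its last target.

## Working session

There is one attempt and no reset: what is moved stays moved. The work goes in short steps, Python scripts to look and compute and a tool call to move; the robot and the scene stay as the last step left them, time stands still between calls to the robot, and variables do not carry over. Pictures are saved under pics/ and viewed, and the job is handed in when it is done.

Besides the shell and the picture viewer there is one more tool, called after "Request:" as name(argument=value, ...), one argument or row to a line, values as JSON. drive_tool: Moves the arm, as the interface text tells. Its arguments: {"type":"object","properties":{"series":{"type":"array","items":{"type":"array","items":{"type":"number"}}},"squeeze":{"type":"number"}},"required":["series"]}

```bash
ls; mkdir -p pics; python3 - <<'E'
from bench import r
import cv2
o=r.get_obs()
for k,v in o.items(): print(k,v)
for n in ["scene","top","wrist"]:
    f=r.grab_frame(n); cv2.imwrite(f"pics/{n}0.png",f["frame"]); print(n,f["intrinsics"],f["rvec"],f["tvec"])
E
```

```text
pics
clock 0.0
joints [-1.36308725  0.47780707  0.02230558  1.5564576  -0.01150543  1.10931629
 -0.08309916]
qvel [ 0.00049057 -0.0002346   0.00044594 -0.00160138 -0.00101565 -0.00030299
 -0.00112713]
tau [-3.42816293e-04 -5.96448791e+01  1.60798173e+00 -2.81197858e+01
  1.24631243e-02  9.50098329e-03  1.56456599e-05]
tcp_pos [0.20945133 0.64104706 0.2303178 ]
orientation [-1.55840939  0.24801106 -0.24773511]
contact_force [-0.08030808  0.14198786  0.92473084]
moment [-0.02441833 -0.03815182 -0.02021033]
grip_width 0.08531506365449633
scene [[423.64748837   0.         315.49594591]
 [  0.         423.64748837 199.68523213]
 [  0.           0.           1.        ]] [ 2.11942675 -0.95174347  0.43450817] [-0.36068623  0.3712223   1.01108344]
top [[427.35356027   0.         317.73823335]
 [  0.         427.35356027 205.54900174]
 [  0.           0.           1.        ]] [ 2.12680248 -2.13003942  0.20653411] [0.02132097 0.60060866 1.23178825]
wrist [[309.70691629   0.         316.94961679]
 [  0.         309.70691629 202.85276989]
 [  0.           0.           1.        ]] [-2.32455783 -1.68617359 -0.26624894] [-0.67379845 -0.04058578  0.38175616]
```

View pics/scene0.png

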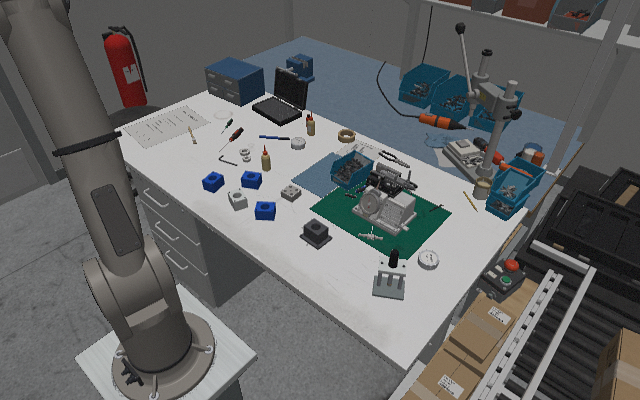

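View pics/top0.png

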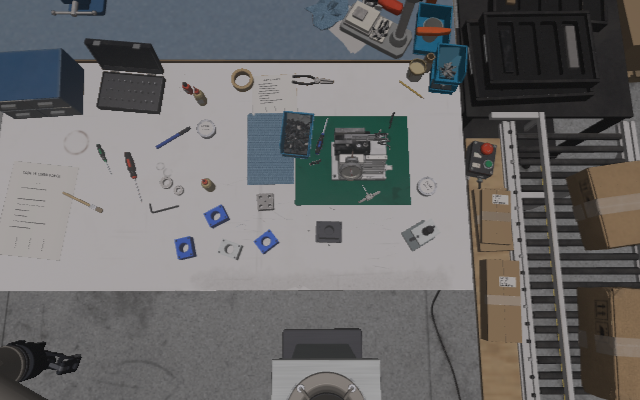

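View pics/wrist0.png

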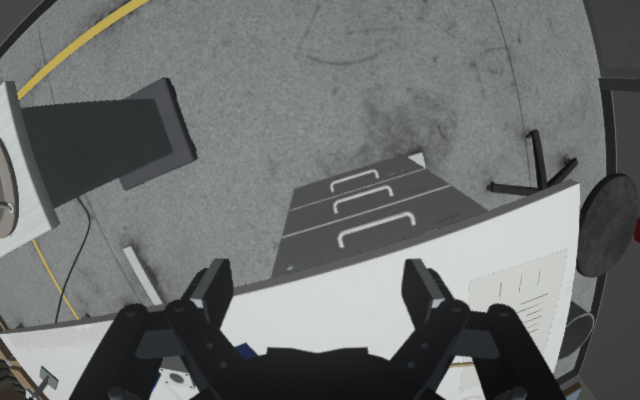

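```bash
cat > h.py <<'E'
import numpy as np, cv2
from scipy.spatial.transform import Rotation as R
from bench import r
def ray(f,uv,fish=False):
    K=f["intrinsics"]; Rm=R.from_rotvec(np.ravel(f["rvec"])).as_matrix(); t=np.ravel(f["tvec"])
    x=(uv[0]-K[0,2])/K[0,0]; y=(uv[1]-K[1,2])/K[1,1]
    if fish:
        th=np.hypot(x,y); d=np.array([x/th*np.sin(th),y/th*np.sin(th),np.cos(th)]) if th>0 else np.array([0,0,1.])
    else: d=np.array([x,y,1.])
    return -Rm.T@t, Rm.T@d
def onplane(f,uv,z,fish=False):
    c,d=ray(f,uv,fish); return c+d*(z-c[2])/d[2]
def proj(f,p,fish=False):
    K=f["intrinsics"]; Rm=R.from_rotvec(np.ravel(f["rvec"])).as_matrix(); t=np.ravel(f["tvec"])
    q=Rm@np.asarray(p)+t
    if fish:
        rr=np.hypot(q[0],q[1]); th=np.arctan2(rr,q[2]); x,y=q[:2]/rr*th
    else: x,y=q[0]/q[2],q[1]/q[2]
    return np.array([K[0,0]*x+K[0,2],K[1,1]*y+K[1,2]])
def triang(f1,u1,f2,u2,fi1=False,fi2=False):
    A=np.zeros((3,3));b=np.zeros(3);
    L=[ray(f1,u1,fi1),ray(f2,u2,fi2)]
    for c,d in L:
        d=d/np.linalg.norm(d);M=np.eye(3)-np.outer(d,d);A+=M;b+=M@c
    p=np.linalg.solve(A,b)
    return p,[np.linalg.norm(np.cross(p-c,d/np.linalg.norm(d))) for c,d in L]
E
python3 - <<'E'
from h import *
o=r.get_obs(); print(R.from_rotvec(o["orientation"]).as_matrix().round(3))
f=r.grab_frame("top")
for n,(x,y) in dict(sp=(230,249),st=(329,232),sd=(424,234)).items(): print(n,onplane(f,(x,y),0.04))
im=f["frame"][180:280,150:460]
im=cv2.resize(f["frame"][195:275,160:350],None,fx=4,fy=4,interpolation=cv2.INTER_CUBIC); cv2.imwrite("pics/t1.png",im)
im=cv2.resize(f["frame"][195:275,300:450],None,fx=5,fy=5,interpolation=cv2.INTER_CUBIC); cv2.imwrite("pics/t2.png",im)
f=r.grab_frame("scene")
im=cv2.resize(f["frame"][160:310,190:450],None,fx=3,fy=3,interpolation=cv2.INTER_CUBIC); cv2.imwrite("pics/s1.png",im)
w=r.grab_frame("wrist"); c,d=ray(w,(w["intrinsics"][0,2]+1e-6,w["intrinsics"][1,2]),True)
To=R.from_rotvec(o["orientation"]).as_matrix(); print("cam in tool",To.T@(c-o["tcp_pos"]),"axis",To.T@d, proj(w,o["tcp_pos"],True))
E
```

```text
[[ 0.951 -0.     0.311]
 [-0.311 -0.001  0.951]
 [ 0.    -1.    -0.001]]
sp [0.47168661 0.28269335 0.04      ]
st [ 0.52238914 -0.01350296  0.04      ]
sd [ 0.51595718 -0.30028314  0.04      ]
cam in tool [-0.08010169 -0.14353983  0.00018996] axis [ 3.11339387e-01  9.50298665e-01 -4.83934281e-04] [316.75072109 262.43936402]
```

View pics/t1.png

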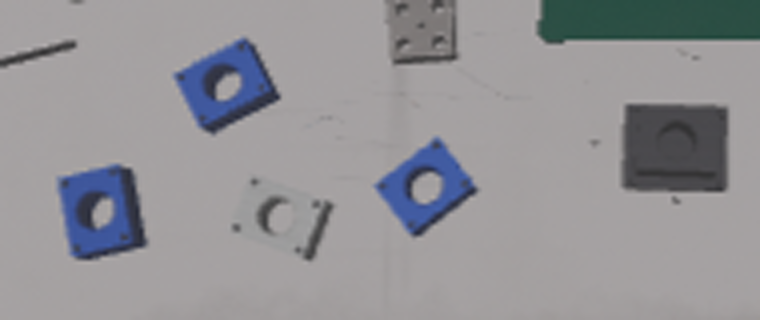

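View pics/t2.png

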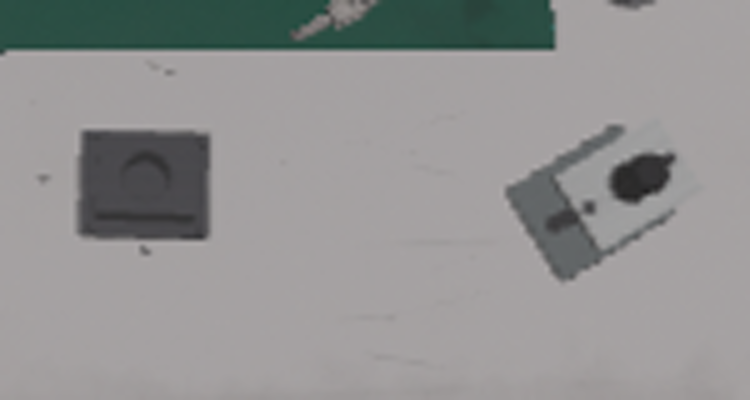

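View pics/s1.png

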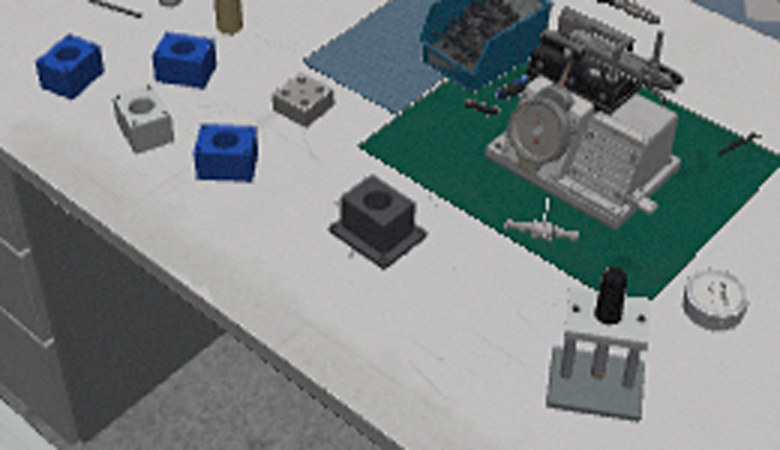

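```bash
cat >> h.py <<'E'
def tool(zang):  # tool down, z axis at world angle (deg)
    a=np.radians(zang); z=np.array([np.cos(a),np.sin(a),0]); y=np.array([0,0,-1.]); return np.column_stack([np.cross(y,z),y,z])
def goto(p,zang,o=None):
    o=o or r.get_obs(); T=R.from_rotvec(o["orientation"]).as_matrix(); 
    print("t=%.2f"%o["clock"],"tcp",o["tcp_pos"].round(4),"F",np.round(o["contact_force"],1),"w",round(o["grip_width"]*1000,1),
     "shift",(T.T@(np.asarray(p)-o["tcp_pos"])*1000).round(1),"turn",np.degrees(R.from_matrix(T.T@tool(zang)).as_rotvec()).round(2))
E
python3 -c "
from h import *
goto((0.476,0.302,0.16),-18)"
```

```text
t=0.30 tcp [0.2096 0.6414 0.2309] F [0.3 0.5 0.6] w 85.5 shift [ 358.7   71.1 -239.8] turn [3.00e-02 8.99e+01 3.00e-02]
```

Request:
drive_tool(
  series=[
    [180, 0, -120, 0, 43, 0, 60],
    [180, 0, -120, 0, 43, 0, 60],
    [180, 0, -120, 0, 43, 0, 60],
    [180, 0, -120, 0, 43, 0, 60],
    [180, 0, -120, 0, 43, 0, 60],
  ],
)

```text
clock: 0.8
tcp_pos: [0.348, 0.466, 0.2314]
orientation: [-1.404, 0.838, -0.843]
contact_force: [-0.0, -0.4, 0.1]
grip_width: 0.0601
```

```bash
python3 -c "
from h import *
goto((0.476,0.302,0.16),-18)"
```

```text
t=0.80 tcp [0.348  0.466  0.2314] F [-0.  -0.4  0.1] w 60.1 shift [204.8  72.   35.5] turn [-0.08 46.13  0.15]
```

Request:
drive_tool(
  series=[
    [205, 72, 35, 0, 46, 0, 60],
    [205, 72, 35, 0, 46, 0, 60],
    [205, 72, 35, 0, 46, 0, 60],
    [205, 72, 35, 0, 46, 0, 60],
    [205, 72, 35, 0, 46, 0, 60],
  ],
)

```text
clock: 1.3
tcp_pos: [0.4777, 0.2969, 0.1593]
orientation: [-1.078, 1.392, -1.399]
contact_force: [0.2, -0.1, -0.9]
grip_width: 0.0602
```

Request:
drive_tool(
  series=[
    [0, 0, 0, 0, 0, 0, 60],
    [0, 0, 0, 0, 0, 0, 60],
  ],
)

```text
clock: 1.5
tcp_pos: [0.4778, 0.2964, 0.1591]
orientation: [-1.079, 1.391, -1.399]
contact_force: [-0.6, 0.6, 0.0]
grip_width: 0.0599
```

```bash
python3 -c "
from h import *
goto((0.476,0.302,0.16),-18)
f=r.grab_frame('wrist'); cv2.imwrite('pics/w1.png',f['frame'])"
```

```text
t=1.50 tcp [0.4778 0.2964 0.1591] F [-0.6  0.6  0. ] w 59.9 shift [-4.9 -0.9 -3.1] turn [-0.15  3.35  0.23]
```

View pics/w1.png

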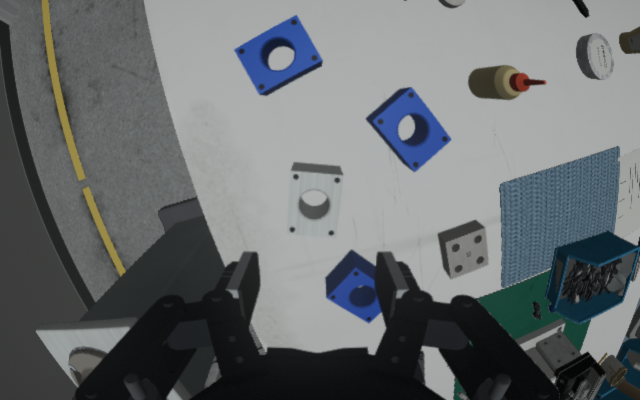

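```bash
python3 -c "
from h import *
im=cv2.imread('pics/w1.png')[145:255,260:370]
cv2.imwrite('pics/w1z.png',cv2.resize(im,None,fx=5,fy=5,interpolation=cv2.INTER_CUBIC))"
```

```text
(no output)
```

View pics/w1z.png

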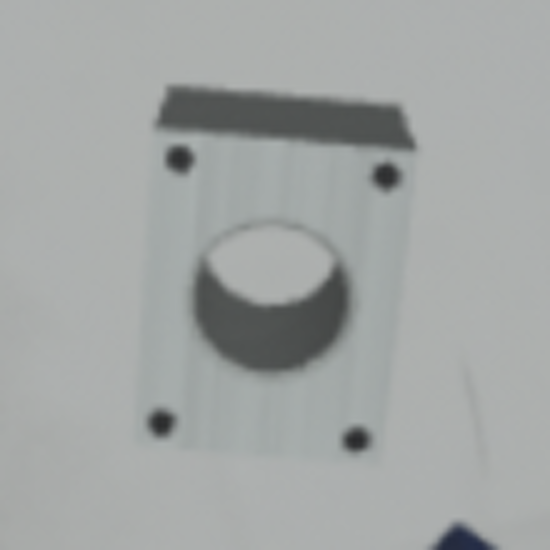

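```bash
cat >> h.py <<'E'
def blob(im,u,rad=4,dark=True):
    g=cv2.cvtColor(im,cv2.COLOR_BGR2GRAY).astype(float); x,y=map(int,np.round(u))
    p=g[y-rad:y+rad+1,x-rad:x+rad+1]; bg=np.median(p); w=np.clip((bg-p if dark else p-bg)-15,0,None)
    yy,xx=np.mgrid[y-rad:y+rad+1,x-rad:x+rad+1]; return np.array([(w*xx).sum(),(w*yy).sum()])/w.sum()
E
python3 - <<'E'
from h import *
f=r.grab_frame('wrist'); im=f['frame']
P=[]
for u in [(180,158),(386,176),(161,423),(356,440)]:
    b=blob(im,((u[0]-2)/5+260,(u[1]-2)/5+145)); p=onplane(f,b,.04,True); P.append(p); print(b.round(2),p.round(4))
P=np.array(P); print("c",P.mean(0).round(4), "sides",[np.linalg.norm(P[i]-P[j]).round(4) for i,j in [(0,1),(2,3),(0,2),(1,3)]])
for i,j in [(0,1),(2,3),(2,0),(3,1)]: d=P[j]-P[i]; print(np.degrees(np.arctan2(d[1],d[0])).round(2))
for u in [(195,298),(350,298),(272,222),(272,372)]: print("rim",onplane(f,((u[0]-2)/5+260,(u[1]-2)/5+145),.04,True).round(4))
o=r.get_obs();print(o["tcp_pos"])
E
```

```text
[296.84 177.6 ] [0.4644 0.3183 0.04  ]
[337.84 181.58] [0.4982 0.3059 0.04  ]
[292.75 230.6 ] [0.4472 0.2709 0.04  ]
[331.59 233.78] [0.4812 0.2588 0.04  ]
c [0.4727 0.2885 0.04  ] sides [np.float64(0.036), np.float64(0.0361), np.float64(0.0505), np.float64(0.0501)]
-20.28
-19.65
69.98
70.08
rim [0.4594 0.2944 0.04  ]
rim [0.4862 0.2874 0.04  ]
rim [0.4763 0.3045 0.04  ]
rim [0.4691 0.2772 0.04  ]
[0.47693803 0.29873662 0.15954853]
```

```bash
cat > meas.py <<'E'
from h import *
def holes(f,guess,z,fish=True,rad=4):
    P=[];B=[]
    for g in guess:
        b=blob(f['frame'],g,rad); b=blob(f['frame'],b,rad); B.append(b); P.append(onplane(f,b,z,fish))
    P=np.array(P); c=P.mean(0)
    print("px",np.round(B,1).tolist()); print("c",c.round(4),"sides",[float(np.linalg.norm(P[i]-P[j]).round(4)) for i,j in [(0,1),(2,3),(0,2),(1,3)]])
    d=(P[1]-P[0])+(P[3]-P[2]); e=(P[0]-P[2])+(P[1]-P[3])
    print("ang short",np.degrees(np.arctan2(d[1],d[0])).round(2),"long-90",(np.degrees(np.arctan2(e[1],e[0]))-90).round(2)); return c
E
python3 - <<'E'
from meas import *
o=r.get_obs();print(o["clock"],o["tcp_pos"],np.abs(o["qvel"]).max())
f=r.grab_frame('wrist')
print(r.get_obs()["tcp_pos"])
c=holes(f,[(296.8,177.6),(337.8,181.6),(292.7,230.6),(331.6,233.8)],.04)
goto((c[0],c[1],0.08),-20)
E
```

```text
1.6 [0.47693803 0.29873662 0.15954853] 0.012053272475364793
[0.47684927 0.29898002 0.15963164]
px [[297.3, 178.6], [338.3, 182.3], [293.3, 231.2], [332.1, 234.4]]
c [0.4727 0.2885 0.04  ] sides [0.036, 0.0361, 0.0502, 0.0501]
ang short -19.74 long-90 -19.82
t=1.65 tcp [0.4768 0.299  0.1596] F [-0.9  0.4 -0.8] w 59.9 shift [11.  79.7 -1.6] turn [-0.15  5.58  0.12]
```

Request:
drive_tool(
  series=[
    [11, 40, -2, 0, 5.6, 0, 60],
    [11, 80, -2, 0, 5.6, 0, 60],
    [11, 80, -2, 0, 5.6, 0, 60],
    [11, 80, -2, 0, 5.6, 0, 60],
    [11, 80, -2, 0, 5.6, 0, 60],
  ],
)

```text
clock: 2.15
tcp_pos: [0.4734, 0.2901, 0.0817]
orientation: [-1.021, 1.457, -1.462]
contact_force: [0.1, 0.3, -0.5]
grip_width: 0.0599
```

```bash
python3 -c "
from h import *
goto((0.4727,0.2885,0.005),-19.8)"
```

```text
t=2.15 tcp [0.4734 0.2901 0.0817] F [ 0.1  0.3 -0.5] w 59.9 shift [ 1.9 76.7 -0.5] turn [-0.24 -0.13 -0.06]
```

Request:
drive_tool(
  series=[
    [1.5, 25, -0.5, 0, 0, 0, 60],
    [1.5, 50, -0.5, 0, 0, 0, 60],
    [1.5, 65, -0.5, 0, 0, 0, 60],
    [1.5, 76, -0.5, 0, 0, 0, 60],
    [1.5, 76, -0.5, 0, 0, 0, 60],
  ],
)

```text
clock: 2.65
tcp_pos: [0.4726, 0.2888, 0.0053]
orientation: [-1.022, 1.458, -1.462]
contact_force: [-0.2, -1.2, -0.6]
grip_width: 0.0601
```

```bash
python3 -c "
from h import *
goto((0.4727,0.2885,0.005),-19.8)
f=r.grab_frame('wrist'); cv2.imwrite('pics/w2.png',f['frame'])"
```

```text
t=2.65 tcp [0.4726 0.2888 0.0053] F [-0.2 -1.2 -0.6] w 60.1 shift [0.3 0.3 0.2] turn [-0.21 -0.13 -0.02]
```

View pics/w2.png

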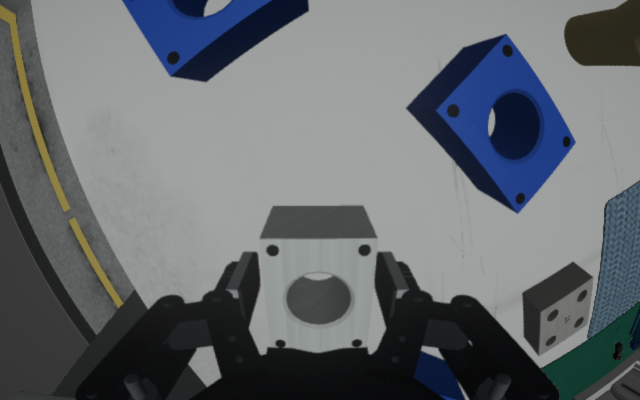

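Spacer sits between the open fingers, bore at about (319,298), four corner holes visible. Closing.

Request:
drive_tool(
  series=[
    [0, 0, 0, 0, 0, 0, 52],
    [0, 0, 0, 0, 0, 0, 44],
    [0, 0, 0, 0, 0, 0, 42],
    [0, 0, 0, 0, 0, 0, 42],
    [0, 0, 0, 0, 0, 0, 42],
  ],
  squeeze=40,
)

```text
clock: 3.2
tcp_pos: [0.474, 0.2894, 0.0071]
orientation: [-1.018, 1.457, -1.462]
contact_force: [-0.8, -0.9, 6.5]
grip_width: 0.0454
```

```bash
python3 -c "
from meas import *
goto((0.4727,0.2885,0.12),-19.8)
f=r.grab_frame('wrist'); cv2.imwrite('pics/w3.png',f['frame'])
c=holes(f,[(273,250.5),(364.5,250.5),(281,343),(357,343)],.04)
o=r.get_obs();T=R.from_rotvec(o['orientation']).as_matrix();print((T.T@(c-o['tcp_pos'])*1000).round(2))
"
```

```text
t=3.20 tcp [0.474  0.2894 0.0071] F [-0.8 -0.9  6.5] w 45.4 shift [   0.9 -112.9   -0.3] turn [-0.3  -0.15 -0.17]h.py:36: RuntimeWarning: invalid value encountered in divide
  yy,xx=np.mgrid[y-rad:y+rad+1,x-rad:x+rad+1]; return np.array([(w*xx).sum(),(w*yy).sum()])/w.sum()
Traceback (most recent call last):
  File "meas.py", line 5, in holes
    b=blob(f['frame'],g,rad); b=blob(f['frame'],b,rad); B.append(b); P.append(onplane(f,b,z,fish))
                                ~~~~^^^^^^^^^^^^^^^^^^
  File "h.py", line 34, in blob
    g=cv2.cvtColor(im,cv2.COLOR_BGR2GRAY).astype(float); x,y=map(int,np.round(u))
                                                         ^^^
ValueError: cannot convert float NaN to integer
```

View pics/w3.png

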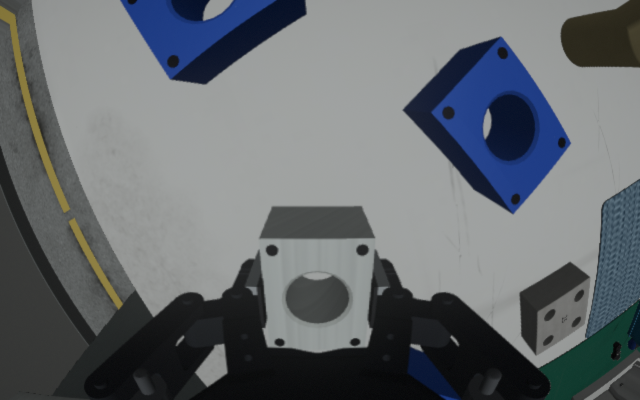

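Request:
drive_tool(
  series=[
    [0, -20, 0, 0, 0, 0, 42],
    [0, -50, 0, 0, 0, 0, 42],
    [0, -90, 0, 0, 0, 0, 42],
    [0, -113, 0, 0, 0, 0, 42],
    [0, -113, 0, 0, 0, 0, 42],
  ],
  squeeze=60,
)

```text
clock: 3.75
tcp_pos: [0.4752, 0.2906, 0.1236]
orientation: [-1.011, 1.456, -1.46]
contact_force: [0.8, 1.1, -1.7]
grip_width: 0.0454
```

```bash
python3 -c "
from meas import *
f=r.grab_frame('wrist'); cv2.imwrite('pics/w4.png',f['frame'])
o=r.get_obs();T=R.from_rotvec(o['orientation']).as_matrix()
goto((0.52,0.02,0.18),-1)
c=holes(f,[(272,250.5),(363,250.5),(280,342),(355,342)],o['tcp_pos'][2]+.034,rad=8)
print((T.T@(c-o['tcp_pos'])*1000).round(2), 'tool ang',np.degrees(np.arctan2(T[1,2],T[0,2])))
cv2.imwrite('pics/w4z.png',cv2.resize(f['frame'][200:360,230:410],None,fx=4,fy=4))
"
```

```text
t=3.80 tcp [0.474  0.29   0.1216] F [ 0.2  0.5 -2.6] w 45.5 shift [237.8 -59.  135.7] turn [ -0.43 -18.93  -0.28]
px [[271.5, 249.8], [362.0, 249.5], [279.7, 349.0], [355.1, 348.9]]
c [0.4732 0.2862 0.1556] sides [0.0366, 0.0372, 0.0556, 0.0559]
ang short -20.23 long-90 -19.66
[  3.66 -34.02   0.78] tool ang -19.934148860284687
```

View pics/w4z.png

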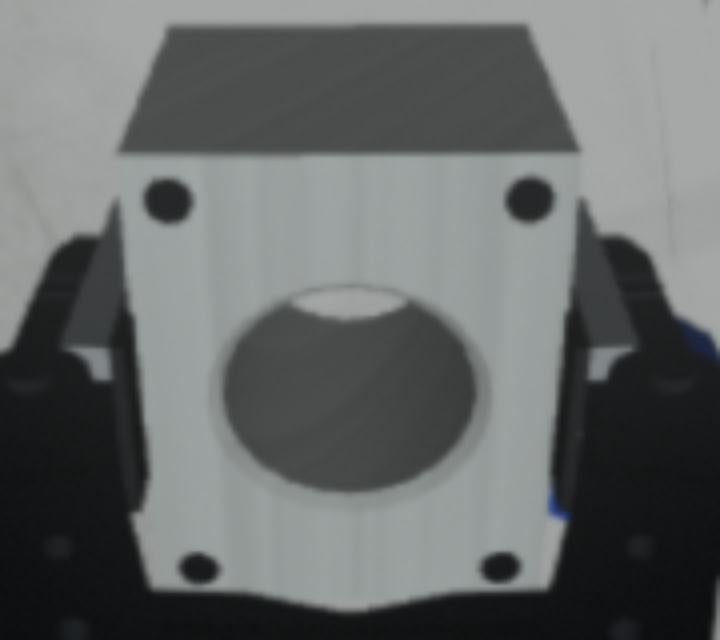

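```bash
python3 -c "
from meas import *
f=r.grab_frame('wrist')
o=r.get_obs();T=R.from_rotvec(o['orientation']).as_matrix()
goto((0.52,0.02,0.18),-1)
c=holes(f,[(271.5,249.8),(362,249.5),(279.5,341.5),(355,341.5)],o['tcp_pos'][2]+.033,rad=6)
print((T.T@(c-o['tcp_pos'])*1000).round(2), 'tool ang',np.degrees(np.arctan2(T[1,2],T[0,2])))
"
```

```text
t=3.85 tcp [0.473  0.2895 0.1202] F [-0.1 -0.3 -2.2] w 44.9 shift [237.1 -60.  136.3] turn [ -0.33 -18.93  -0.16]
px [[271.5, 249.8], [362.0, 249.6], [279.1, 344.3], [354.8, 344.1]]
c [0.4724 0.2871 0.1532] sides [0.0367, 0.0371, 0.0526, 0.0527]
ang short -20.05 long-90 -19.85
[  2.37 -33.01   0.37] tool ang -19.926341055564535
```

```bash
cat >> h.py <<'E'
def blob(im,u,rad=6,dark=True):
    # dark connected component nearest u, weighted centroid
    g=cv2.cvtColor(im,cv2.COLOR_BGR2GRAY); x,y=map(int,np.round(u)); s=12
    x0,y0=x-s,y-s
    p=cv2.resize(g[y-s:y+s+1,x-s:x+s+1],None,fx=4,fy=4,interpolation=cv2.INTER_CUBIC)
    n,l,st,ce=cv2.connectedComponentsWithStats((p<95).astype(np.uint8))
    best=min((i for i in range(1,n) if 20<st[i,4]<3200),key=lambda i:np.hypot(*(ce[i]-(4*s+2))))
    return (ce[best]+.5)/4-.5+[x0,y0]
E
python3 -c "
from meas import *
f=r.grab_frame('wrist')
o=r.get_obs();T=R.from_rotvec(o['orientation']).as_matrix()
goto((0.52,0.02,0.18),-1)
for dz in (.033,.036):
  c=holes(f,[(271.5,249.8),(362,249.5),(279.5,341.5),(355,341.5)],o['tcp_pos'][2]+dz)
  print((T.T@(c-o['tcp_pos'])*1000).round(2), 'tool ang',np.degrees(np.arctan2(T[1,2],T[0,2])))
"
```

```text
t=3.90 tcp [0.4724 0.2891 0.1193] F [-0.3 -0.6 -1.4] w 45.2 shift [236.7 -60.6 136.7] turn [ -0.26 -18.93  -0.07]
px [[271.5, 249.8], [362.0, 249.5], [279.2, 341.7], [354.7, 341.5]]
c [0.4719 0.2878 0.1523] sides [0.0366, 0.0365, 0.0507, 0.0507]
ang short -19.92 long-90 -19.86
[  1.33 -33.     0.07] tool ang -19.928839263997727
px [[271.5, 249.8], [362.0, 249.5], [279.2, 341.7], [354.7, 341.5]]
c [0.4726 0.2899 0.1553] sides [0.0356, 0.0355, 0.0493, 0.0493]
ang short -19.92 long-90 -19.86
[ -0.86 -36.     0.07] tool ang -19.928839263997727
```

```bash
python3 -c "
from h import *
goto((0.5225,-0.105,0.16),-1)"
```

```text
t=3.90 tcp [0.4724 0.2891 0.1193] F [-0.3 -0.6 -1.4] w 45.2 shift [353.4 -40.6 181.6] turn [ -0.26 -18.93  -0.07]
```

Request:
drive_tool(
  series=[
    [40, -40, 20, 0, -4, 0, 42],
    [80, -40, 40, 0, -8, 0, 42],
    [120, -40, 60, 0, -12, 0, 42],
    [160, -40, 81, 0, -16, 0, 42],
    [200, -40, 102, 0, -19, 0, 42],
  ],
)

```text
clock: 4.4
tcp_pos: [0.4989, 0.0643, 0.158]
orientation: [-1.202, 1.217, -1.22]
contact_force: [1.0, -1.4, -1.5]
grip_width: 0.0454
```

```bash
python3 -c "
from h import *
goto((0.5225,-0.105,0.16),-1)"
```

```text
t=4.40 tcp [0.4989 0.0643 0.158 ] F [ 1.  -1.4 -1.5] w 45.4 shift [169.   -1.9  25.9] turn [-0.13  0.24  0.02]
```

Request:
drive_tool(
  series=[
    [40, -2, 7, 0, 0, 0, 42],
    [80, -2, 14, 0, 0, 0, 42],
    [120, -2, 20, 0, 0, 0, 42],
    [155, -2, 26, 0, 0, 0, 42],
    [169, -2, 26, 0, 0, 0, 42],
  ],
)

```text
clock: 4.9
tcp_pos: [0.5217, -0.1092, 0.1588]
orientation: [-1.202, 1.221, -1.224]
contact_force: [-0.6, -0.6, -1.3]
grip_width: 0.0455
```

Request:
drive_tool(
  series=[
    [0, 0, 0, 0, 0, 0, 42],
    [0, 0, 0, 0, 0, 0, 42],
    [0, 0, 0, 0, 0, 0, 42],
  ],
)

```text
clock: 5.2
tcp_pos: [0.5214, -0.1071, 0.1581]
orientation: [-1.204, 1.221, -1.221]
contact_force: [0.4, 0.9, -1.5]
grip_width: 0.0453
```

```bash
python3 -c "
from h import *
goto((0.5225,-0.105,0.16),-1)
f=r.grab_frame('wrist'); cv2.imwrite('pics/w5.png',f['frame'])"
```

```text
t=5.20 tcp [ 0.5214 -0.1071  0.1581] F [ 0.4  0.9 -1.5] w 45.3 shift [-2.2 -1.9  1. ] turn [0.07 0.1  0.09]
```

View pics/w5.png

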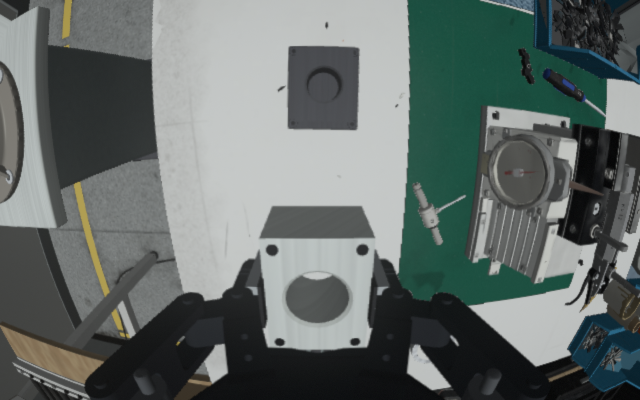

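```bash
python3 -c "
from h import *
im=cv2.imread('pics/w5.png')[35:140,275:375]
im=cv2.convertScaleAbs(im,alpha=2.2)
cv2.imwrite('pics/w5z.png',cv2.resize(im,None,fx=5.5,fy=5.5,interpolation=cv2.INTER_CUBIC))"
```

```text
(no output)
```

View pics/w5z.png

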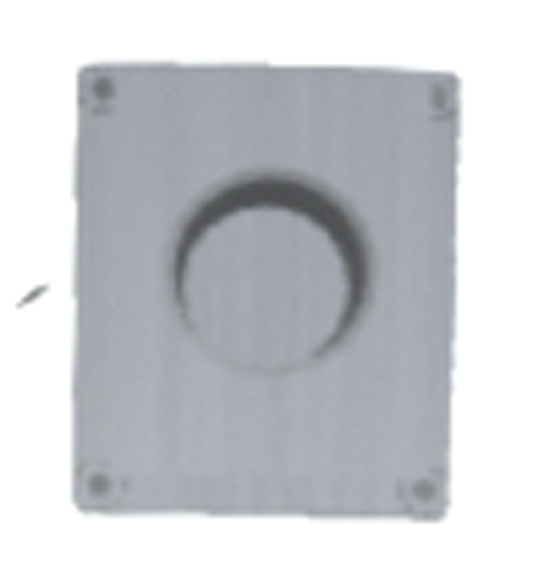

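```bash
python3 -c "
from h import *
im=cv2.imread('pics/w5.png')[35:140,275:375]
g=cv2.cvtColor(im,cv2.COLOR_BGR2GRAY).astype(float)
print(np.percentile(g,[5,25,50,75]))
g=np.clip((g-45)*6,0,255).astype(np.uint8)
cv2.imwrite('pics/w5y.png',cv2.resize(g,None,fx=5.5,fy=5.5,interpolation=cv2.INTER_CUBIC))"
```

```text
[ 70.  76.  80. 196.]
```

View pics/w5y.png

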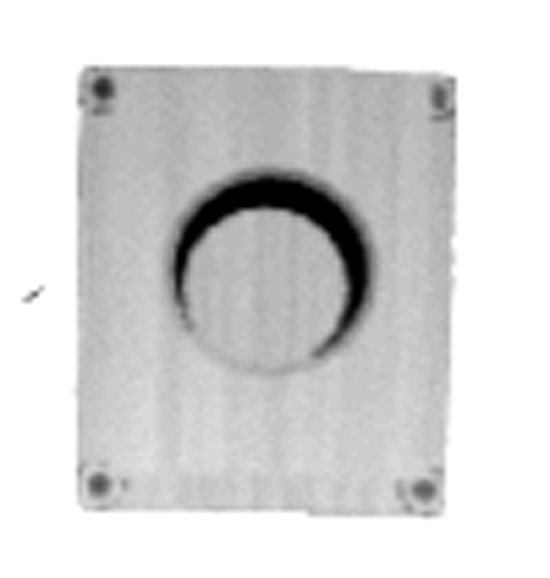

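Request:
drive_tool(
  series=[
    [-16, 30, 5, 0, 0, 0, 42],
    [-16, 60, 5, 0, 0, 0, 42],
    [-16, 60, 5, 0, 0, 0, 42],
    [-16, 60, 5, 0, 0, 0, 42],
    [-16, 60, 5, 0, 0, 0, 42],
  ],
)

```text
clock: 5.75
tcp_pos: [0.5277, -0.0914, 0.0997]
orientation: [-1.202, 1.219, -1.222]
contact_force: [1.1, 0.5, -0.6]
grip_width: 0.0451
```

Request:
drive_tool(
  series=[
    [0, 0, 0, 0, 0, 0, 42],
    [0, 0, 0, 0, 0, 0, 42],
    [0, 0, 0, 0, 0, 0, 42],
  ],
)

```text
clock: 6.05
tcp_pos: [0.5282, -0.0916, 0.1005]
orientation: [-1.201, 1.218, -1.223]
contact_force: [-0.2, -0.1, -0.7]
grip_width: 0.0452
```

```bash
python3 -c "
from h import *
import pickle
goto((0.5225,-0.105,0.16),-1)
f=r.grab_frame('wrist'); cv2.imwrite('pics/w6.png',f['frame']); pickle.dump(f,open('w6.pkl','wb'))
im=f['frame'][20:160,260:400]
g=cv2.cvtColor(im,cv2.COLOR_BGR2GRAY).astype(float)
g=np.clip((g-45)*4,0,255).astype(np.uint8)
cv2.imwrite('pics/w6y.png',cv2.resize(g,None,fx=4,fy=4,interpolation=cv2.INTER_CUBIC))"
```

```text
t=6.05 tcp [ 0.5282 -0.0916  0.1005] F [-0.2 -0.1 -0.7] w 45.2 shift [ 13.6 -59.5  -5.3] turn [-0.16  0.11  0.09]
```

View pics/w6y.png

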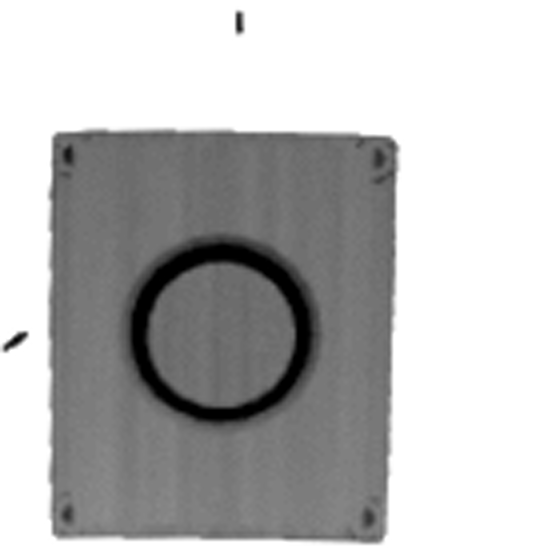

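View pics/w6.png

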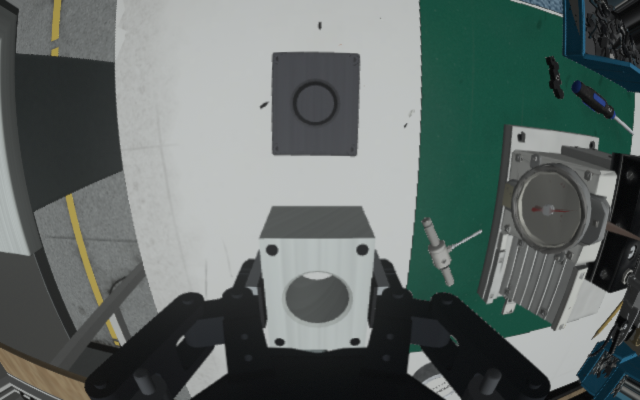

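```bash
python3 - <<'E'
from h import *
import pickle
f=pickle.load(open('w6.pkl','rb')); im=f['frame']
g=cv2.cvtColor(im,cv2.COLOR_BGR2GRAY)
x0,y0,s=250,30,4
c=cv2.resize(g[y0:170,x0:385],None,fx=s,fy=s,interpolation=cv2.INTER_CUBIC)
def topx(p): return (p+.5)/s-.5+[x0,y0]
m=(c<135).astype(np.uint8)
cs,_=cv2.findContours(m,cv2.RETR_EXTERNAL,cv2.CHAIN_APPROX_NONE); k=max(cs,key=cv2.contourArea)[:,0,:]
P=np.array([onplane(f,topx(p),.008,True)[:2] for p in k.astype(float)])
print(cv2.minAreaRect((P*1000).astype(np.float32)))
# edges line fit
ctr=P.mean(0); 
for nm,a in [('+x',0),('-x',180),('+y',90),('-y',-90)]:
    a=np.radians(a-1); n=np.array([np.cos(a),np.sin(a)]);t=np.array([-n[1],n[0]]); q=P-ctr
    lim=.03 if 'x' in nm else .037
    L=(.025 if 'x' not in nm else .03)
    sel=P[(q@n>lim-.002)&(abs(q@t)<L)].astype(np.float32)
    v=cv2.fitLine(sel*1000,cv2.DIST_HUBER,0,.01,.01).ravel(); print(nm,len(sel),'angle',np.degrees(np.arctan2(v[1],v[0])).round(2),'pt',v[2:].round(2))
m=(c<58).astype(np.uint8)
cs,_=cv2.findContours(m,cv2.RETR_EXTERNAL,cv2.CHAIN_APPROX_NONE); k=max(cs,key=cv2.contourArea)[:,0,:]
P=np.array([onplane(f,topx(p),.05,True)[:2] for p in k.astype(float)])
print(cv2.minEnclosingCircle((P*1000).astype(np.float32)), cv2.fitEllipse((P*1000).astype(np.float32)))
t=r.get_obs(); T=R.from_rotvec(t['orientation']).as_matrix();print('toolang',np.degrees(np.arctan2(T[1,2],T[0,2])))
E
```

```text
((527.8898315429688, -10.71713638305664), (79.88213348388672, 65.97085571289062), 88.23095703125)
+x 312 angle 88.26 pt [560.66 -10.92]
-x 312 angle 88.24 pt [495.33  -3.62]
+y 268 angle -1.9 pt [530.34  29.01]
-y 259 angle -1.62 pt [532.41 -50.53]
((528.0272827148438, -10.279022216796875), 14.312373161315918) ((528.0235595703125, -10.321584701538086), (28.08664321899414, 28.15006446838379), 162.4314727783203)
toolang -0.8873773957618509
```

```bash
python3 -c "
from h import *
goto((0.528,-0.0092,0.08),-1.8)"
```

```text
t=6.10 tcp [ 0.528  -0.0915  0.1002] F [ 0.4 -0.8 -1.2] w 45.4 shift [-82.3  20.1  -1.3] turn [-0.13  0.91  0.09]
```

Request:
drive_tool(
  series=[
    [-30, 0, -1, 0, 0.9, 0, 42],
    [-60, 10, -1.3, 0, 0.9, 0, 42],
    [-82, 20, -1.3, 0, 0.9, 0, 42],
    [-82, 20, -1.3, 0, 0.9, 0, 42],
    [-82, 20, -1.3, 0, 0.9, 0, 42],
  ],
)

```text
clock: 6.6
tcp_pos: [0.528, -0.0093, 0.0801]
orientation: [-1.195, 1.229, -1.234]
contact_force: [-1.2, -0.7, -1.4]
grip_width: 0.0454
```

Request:
drive_tool(
  series=[
    [0, 0, 0, 0, 0, 0, 42],
    [0, 0, 0, 0, 0, 0, 42],
    [0, 0, 0, 0, 0, 0, 42],
  ],
)

```text
clock: 6.9
tcp_pos: [0.5281, -0.0103, 0.0803]
orientation: [-1.194, 1.23, -1.235]
contact_force: [0.9, 0.1, -0.9]
grip_width: 0.0454
```

```bash
python3 -c "
from h import *
goto((0.528,-0.0092,0.062),-1.8)
goto((0.528,-0.0092,0.062),-1.8)
f=r.grab_frame('wrist'); cv2.imwrite('pics/w7.png',f['frame'])
goto((0.528,-0.0092,0.062),-1.8)
"
```

```text
t=6.90 tcp [ 0.5281 -0.0103  0.0803] F [ 0.9  0.1 -0.9] w 45.4 shift [-1.1 18.3 -0.2] turn [-0.14 -0.01  0.12]
t=6.90 tcp [ 0.5281 -0.0103  0.0803] F [ 0.9  0.1 -0.9] w 45.4 shift [-1.1 18.3 -0.2] turn [-0.14 -0.01  0.12]
t=6.95 tcp [ 0.5281 -0.0101  0.0803] F [-1.   0.2 -2.2] w 45.2 shift [-0.9 18.3 -0.1] turn [-0.14  0.    0.11]
```

View pics/w7.png

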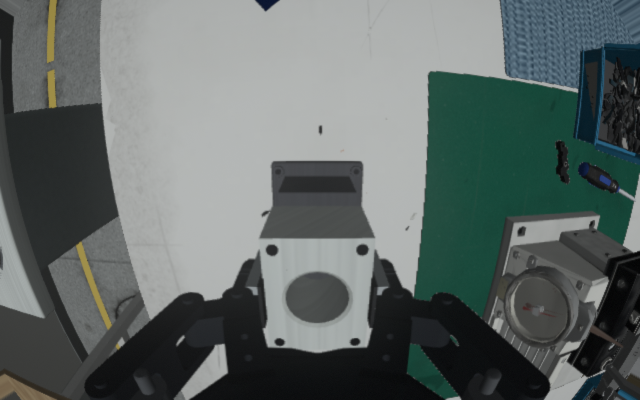

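Spacer squarely above the base in view. Lower to a few mm above the seat.

Request:
drive_tool(
  series=[
    [-0.9, 8, -0.1, -0.1, 0, 0.1, 42],
    [-0.9, 16, -0.1, -0.1, 0, 0.1, 42],
    [-0.9, 18, -0.1, -0.1, 0, 0.1, 42],
    [-0.9, 18, -0.1, -0.1, 0, 0.1, 42],
    [-0.9, 18, -0.1, -0.1, 0, 0.1, 42],
  ],
)

```text
clock: 7.45
tcp_pos: [0.528, -0.0093, 0.0622]
orientation: [-1.194, 1.232, -1.233]
contact_force: [-0.2, -0.3, -0.8]
grip_width: 0.045
```

```bash
python3 -c "
from h import *
f=r.grab_frame('wrist'); cv2.imwrite('pics/w8.png',f['frame'])
goto((0.528,-0.0092,0.056),-1.8)
cv2.imwrite('pics/w8z.png',cv2.resize(f['frame'][140:280,240:400],None,fx=4,fy=4))
"
```

```text
t=7.50 tcp [ 0.5281 -0.0093  0.0623] F [-0.3 -0.  -0.8] w 45.0 shift [-0.1  6.3 -0.2] turn [-0.04  0.    0.01]
```

View pics/w8z.png

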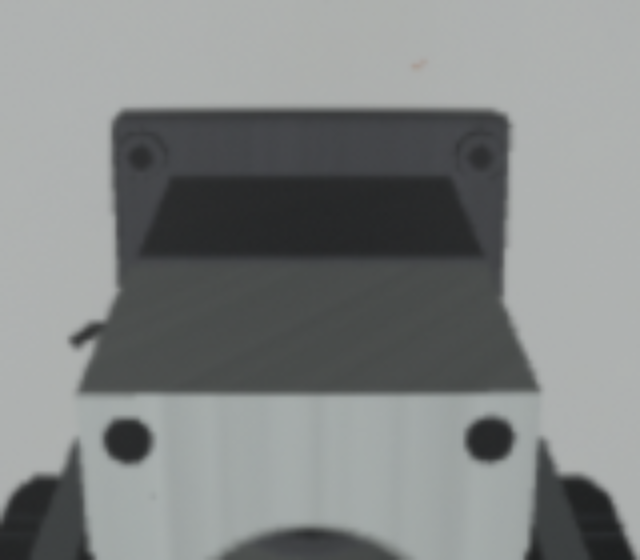

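Request:
drive_tool(
  series=[
    [0, 2, -0.2, 0, 0, 0, 42],
    [0, 3.5, -0.2, 0, 0, 0, 42],
    [0, 4.5, -0.2, 0, 0, 0, 42],
    [0, 4.5, -0.2, 0, 0, 0, 42],
  ],
)

```text
clock: 7.9
tcp_pos: [0.5279, -0.0092, 0.0577]
orientation: [-1.194, 1.232, -1.233]
contact_force: [-0.2, -0.7, -1.6]
grip_width: 0.0455
```

Request:
drive_tool(
  series=[
    [0, 1, 0, 0, 0, 0, 42],
    [0, 1, 0, 0, 0, 0, 42],
  ],
)

```text
clock: 8.1
tcp_pos: [0.528, -0.0093, 0.0573]
orientation: [-1.193, 1.232, -1.233]
contact_force: [-1.7, -0.5, 5.7]
grip_width: 0.0451
```

Request:
drive_tool(
  series=[
    [0, 0.3, 0, 0, 0, 0, 44],
    [0, 0.3, 0, 0, 0, 0, 46],
    [0, 0.3, 0, 0, 0, 0, 48],
    [0, 0.3, 0, 0, 0, 0, 52],
    [0, 0.3, 0, 0, 0, 0, 58],
  ],
)

```text
clock: 8.6
tcp_pos: [0.5281, -0.0093, 0.0569]
orientation: [-1.193, 1.232, -1.233]
contact_force: [-0.3, 0.4, 0.4]
grip_width: 0.0578
```

```bash
python3 -c "
from meas import *
f=r.grab_frame('wrist'); cv2.imwrite('pics/w9.png',f['frame'])
goto((0.528,-0.0092,0.16),-1.8)
c=holes(f,[(272,250),(362,250),(280,341.5),(355,341.5)],.09)
"
```

```text
t=8.65 tcp [ 0.5281 -0.0093  0.0569] F [ 0.3 -0.2 -0.5] w 57.9 shift [-1.000e-01 -1.031e+02  0.000e+00] turn [-0.05 -0.01 -0.01]
px [[271.2, 250.3], [361.8, 250.1], [279.1, 342.2], [354.6, 342.0]]
c [ 0.5276 -0.0107  0.09  ] sides [0.0363, 0.0363, 0.0505, 0.0505]
ang short -1.68 long-90 -1.68
```

View pics/w9.png

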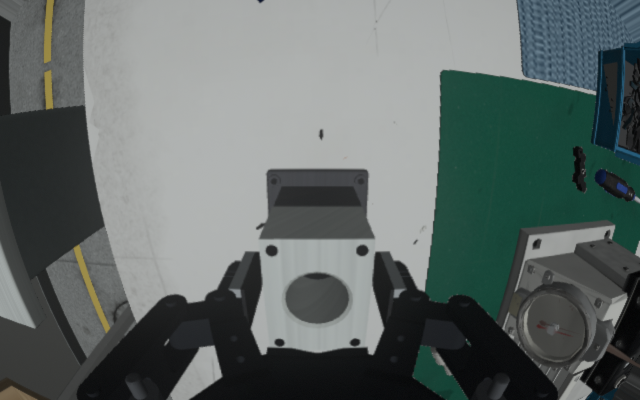

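Request:
drive_tool(
  series=[
    [0, -20, 0, 0, 0, 0, 60],
    [0, -50, 0, 0, 0, 0, 60],
    [30, -90, 0, 0, 0, 0, 60],
    [60, -120, 0, 0, 0, 0, 60],
    [82, -120, 0, 0, 0, 0, 60],
  ],
)

```text
clock: 9.15
tcp_pos: [0.5279, -0.0937, 0.1812]
orientation: [-1.187, 1.227, -1.238]
contact_force: [0.3, -0.0, -0.5]
grip_width: 0.0598
```

Request:
drive_tool(
  series=[
    [0, 0, 0, 0, 0, 0, 60],
    [0, 0, 0, 0, 0, 0, 60],
    [0, 0, 0, 0, 0, 0, 60],
  ],
)

```text
clock: 9.45
tcp_pos: [0.5277, -0.0923, 0.1807]
orientation: [-1.188, 1.227, -1.235]
contact_force: [-0.8, -0.1, 1.1]
grip_width: 0.0599
```

```bash
python3 -c "
from meas import *
import pickle
f=r.grab_frame('wrist'); cv2.imwrite('pics/w10.png',f['frame']); pickle.dump(f,open('w10.pkl','wb'))
goto((0.528,-0.0092,0.16),-1.8)
cv2.imwrite('pics/w10z.png',cv2.resize(f['frame'][40:180,250:390],None,fx=4,fy=4,interpolation=cv2.INTER_CUBIC))
t=r.grab_frame('top');cv2.imwrite('pics/top2.png',cv2.resize(t['frame'][195:275,300:450],None,fx=5,fy=5,interpolation=cv2.INTER_CUBIC))
t=r.grab_frame('scene');cv2.imwrite('pics/sc2.png',cv2.resize(t['frame'][180:310,280:450],None,fx=4,fy=4,interpolation=cv2.INTER_CUBIC))
"
```

```text
t=9.50 tcp [ 0.5276 -0.0922  0.1805] F [-0.4  0.3 -0.4] w 59.7 shift [-82.9  20.5  -2.3] turn [-0.42  0.03 -0.03]
```

View pics/w10z.png

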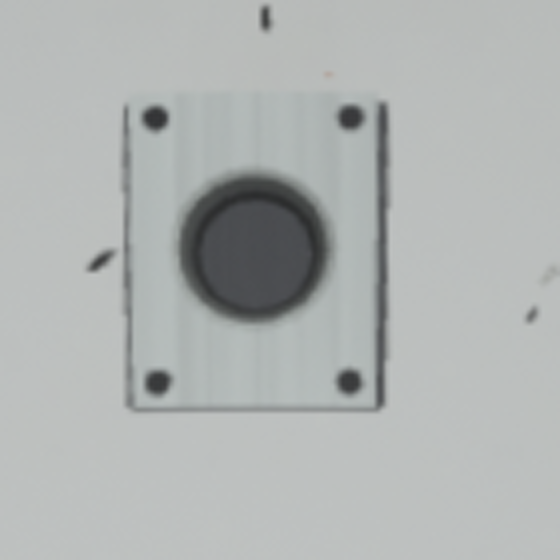

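View pics/sc2.png

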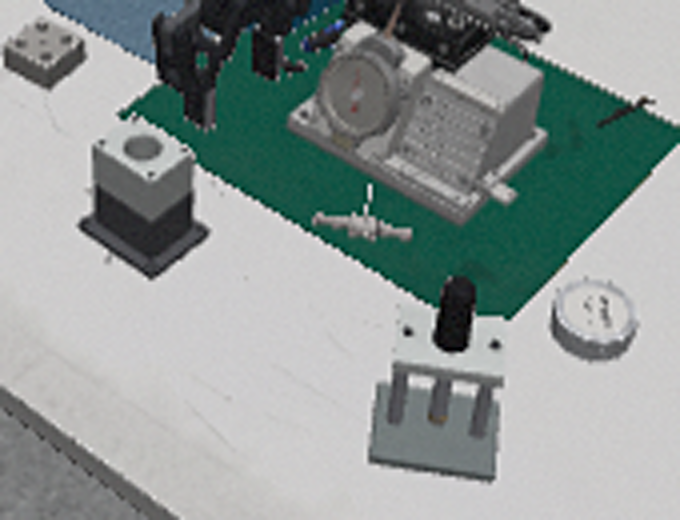

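```bash
python3 -c "
from meas import *
import pickle
f=pickle.load(open('w10.pkl','rb'))
g=lambda a:((a[0]-1.5)/4+250,(a[1]-1.5)/4+40)
holes(f,[g(a) for a in [(155,118),(350,118),(158,382),(349,382)]],.09)
goto((0.52,-0.385,0.225),-1.8)
"
```

```text
px [[288.4, 69.1], [337.2, 68.9], [289.0, 135.2], [336.9, 135.0]]
c [ 0.5277 -0.0101  0.09  ] sides [0.036, 0.0362, 0.0502, 0.0502]
ang short -1.72 long-90 -1.77
t=9.60 tcp [ 0.5277 -0.0924  0.1806] F [-0.8 -0.2  0.4] w 60.0 shift [292.7 -44.5   1.7] turn [-0.42  0.03 -0.02]
```

Stack is centred: (0.5277, -0.0101) vs base bore (0.5280, -0.0103), angles within 0.1°. On to the stand.

Request:
drive_tool(
  series=[
    [30, -44, 0, -0.4, 0, 0, 60],
    [75, -44, 0, -0.4, 0, 0, 60],
    [120, -44, 0, -0.4, 0, 0, 60],
    [165, -44, 1, -0.4, 0, 0, 60],
    [210, -44, 1, -0.4, 0, 0, 60],
  ],
)

```text
clock: 10.1
tcp_pos: [0.5221, -0.3029, 0.2241]
orientation: [-1.195, 1.231, -1.23]
contact_force: [0.6, 0.7, -0.7]
grip_width: 0.06
```

Request:
drive_tool(
  series=[
    [40, 0, 0, 0, 0, 0, 60],
    [80, 0, 0, 0, 0, 0, 60],
    [80, 0, 0, 0, 0, 0, 60],
    [80, 0, 0, 0, 0, 0, 60],
    [80, 0, 0, 0, 0, 0, 60],
  ],
)

```text
clock: 10.6
tcp_pos: [0.5205, -0.381, 0.2234]
orientation: [-1.195, 1.23, -1.227]
contact_force: [-0.4, -0.5, 0.6]
grip_width: 0.06
```

```bash
python3 -c "
from meas import *
import pickle
goto((0.52,-0.385,0.225),-1.8)
f=r.grab_frame('wrist'); cv2.imwrite('pics/w11.png',f['frame']); pickle.dump(f,open('w11.pkl','wb'))
"
```

```text
t=10.60 tcp [ 0.5205 -0.381   0.2234] F [-0.4 -0.5  0.6] w 60.0 shift [ 4.  -1.6 -0.4] turn [ 0.03  0.26 -0.14]
```

View pics/w11.png

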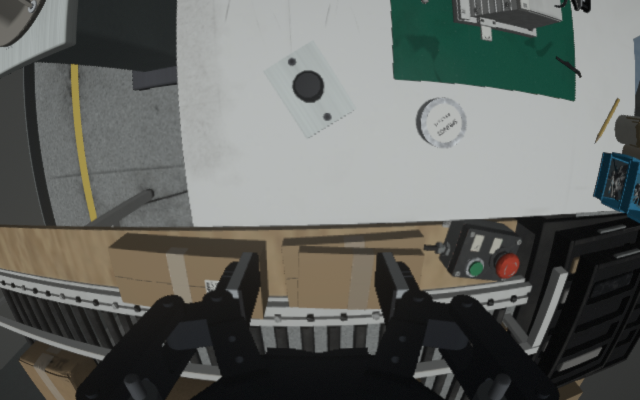

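```bash
python3 - <<'E'
from meas import *
import pickle
f=pickle.load(open('w11.pkl','rb'))
a=blob(f['frame'],(292,62)); b=blob(f['frame'],(327,116))
A=onplane(f,a,.1,True);B=onplane(f,b,.1,True); print(a,b,A,B,(A+B)/2,np.linalg.norm(A-B))
g=cv2.cvtColor(f['frame'],cv2.COLOR_BGR2GRAY)
x0,y0,s=285,60,6
c=cv2.resize(g[y0:112,x0:335],None,fx=s,fy=s,interpolation=cv2.INTER_CUBIC)
cv2.imwrite('pics/w11z.png',np.clip(c.astype(float)*2,0,255))
m=(c<80).astype(np.uint8)
cs,_=cv2.findContours(m,cv2.RETR_EXTERNAL,cv2.CHAIN_APPROX_NONE)
k=max(cs,key=cv2.contourArea)[:,0,:]
P=np.array([onplane(f,(p+.5)/s-.5+[x0,y0],.152,True)[:2] for p in k.astype(float)])
print(cv2.fitEllipse((P*1000).astype(np.float32)))
E
```

```text
[291.52188552  61.41119529] [326.86681818 116.33409091] [ 0.50193906 -0.26240023  0.1       ] [ 0.53048928 -0.31101765  0.1       ] [ 0.51621417 -0.28670894  0.1       ] 0.05638056807749042
((516.6541748046875, -287.6736755371094), (20.436845779418945, 21.977092742919922), 22.982952117919922)[ WARN:0@0.511] global loadsave.cpp:1063 imwrite_ Unsupported depth image for selected encoder is fallbacked to CV_8U.
```

View pics/w11z.png

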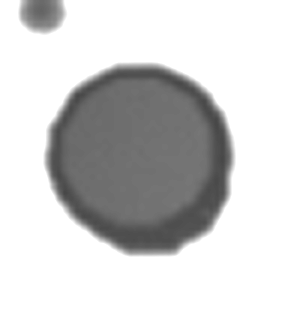

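```bash
python3 -c "
from meas import *
goto((0.5163,-0.287,0.20),-1.8)
"
```

```text
t=10.65 tcp [ 0.5207 -0.3808  0.2236] F [-0.4  0.7  0.5] w 59.9 shift [-93.6  23.8  -6.8] turn [ 0.02  0.3  -0.13]
```

Request:
drive_tool(
  series=[
    [-45, 0, -7, 0, 0.3, -0.1, 60],
    [-90, 5, -7, 0, 0.3, -0.1, 60],
    [-94, 24, -7, 0, 0.3, -0.1, 60],
    [-94, 24, -7, 0, 0.3, -0.1, 60],
    [-94, 24, -7, 0, 0.3, -0.1, 60],
  ],
)

```text
clock: 11.15
tcp_pos: [0.5162, -0.2862, 0.2001]
orientation: [-1.195, 1.232, -1.231]
contact_force: [-0.1, -1.4, -0.6]
grip_width: 0.0598
```

Request:
drive_tool(
  series=[
    [0, 0, 0, 0, 0, 0, 60],
    [0, 0, 0, 0, 0, 0, 60],
  ],
)

```text
clock: 11.35
tcp_pos: [0.5163, -0.2875, 0.201]
orientation: [-1.194, 1.232, -1.233]
contact_force: [0.2, 0.3, 0.4]
grip_width: 0.06
```

```bash
python3 -c "
from meas import *
f=r.grab_frame('wrist'); cv2.imwrite('pics/w12.png',f['frame'])
goto((0.5163,-0.287,0.12),-1.8)
print(proj(f,(0.5163,-0.287,.152),True),proj(f,(0.5163,-0.287,.1),True))
"
```

```text
t=11.40 tcp [ 0.5163 -0.2873  0.2008] F [-0.1  0.  -0.2] w 59.8 shift [-0.4 80.8 -0. ] turn [-0.03 -0.02  0.02]
[317.22720755 225.98754077] [317.13404038 201.97729692]
```

View pics/w12.png

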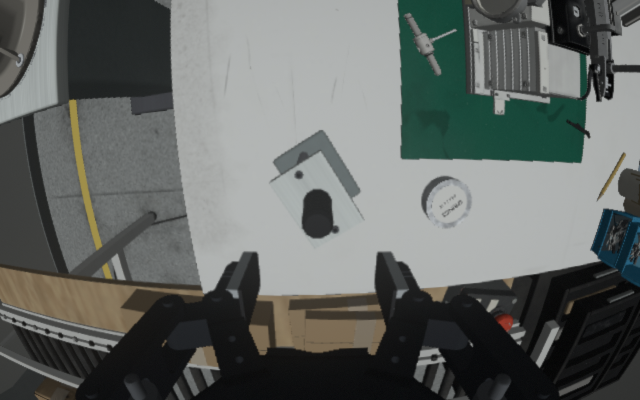

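Request:
drive_tool(
  series=[
    [0, 25, 0, 0, 0, 0, 60],
    [0, 50, 0, 0, 0, 0, 60],
    [0, 70, 0, 0, 0, 0, 60],
    [0, 81, 0, 0, 0, 0, 60],
    [0, 81, 0, 0, 0, 0, 60],
  ],
)

```text
clock: 11.9
tcp_pos: [0.5155, -0.2874, 0.1187]
orientation: [-1.195, 1.235, -1.232]
contact_force: [-0.5, 0.2, -0.1]
grip_width: 0.0601
```

Request:
drive_tool(
  series=[
    [0, 0, 0, 0, 0, 0, 50],
    [0, 0, 0, 0, 0, 0, 40],
  ],
)

```text
clock: 12.1
tcp_pos: [0.516, -0.288, 0.1197]
orientation: [-1.194, 1.233, -1.233]
contact_force: [0.4, -0.9, -0.7]
grip_width: 0.0401
```

```bash
python3 -c "
from meas import *
f=r.grab_frame('wrist'); cv2.imwrite('pics/w13.png',f['frame'])
goto((0.5163,-0.287,0.12),-1.8)
"
```

```text
t=12.15 tcp [ 0.5161 -0.2879  0.1198] F [ 0.2 -0.6 -0.9] w 39.8 shift [-0.9 -0.2  0.2] turn [ 0.01 -0.08  0.02]
```

View pics/w13.png

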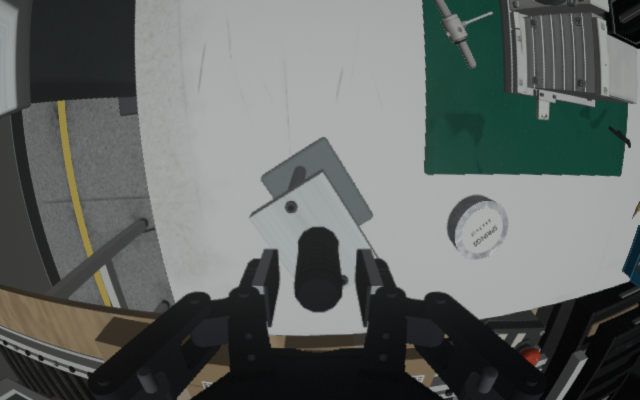

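Request:
drive_tool(
  series=[
    [-0.8, 0, 0.2, 0, 0, 0, 32],
    [-0.8, 0, 0.2, 0, 0, 0, 24],
    [-0.8, 0, 0.2, 0, 0, 0, 19],
    [-0.8, 0, 0.2, 0, 0, 0, 19],
    [-0.8, 0, 0.2, 0, 0, 0, 19],
  ],
  squeeze=50,
)

```text
clock: 12.65
tcp_pos: [0.5167, -0.2872, 0.1205]
orientation: [-1.193, 1.232, -1.234]
contact_force: [-1.4, 0.9, 5.0]
grip_width: 0.0205
```

```bash
python3 -c "
from meas import *
f=r.grab_frame('wrist'); cv2.imwrite('pics/w14.png',f['frame'])
goto((0.5163,-0.287,0.22),-1.8)
"
```

```text
t=12.70 tcp [ 0.5167 -0.2872  0.1205] F [-1.2  1.3  5.7] w 20.4 shift [ -0.1 -99.5  -0.3] turn [-0.04 -0.07  0.02]
```

View pics/w14.png

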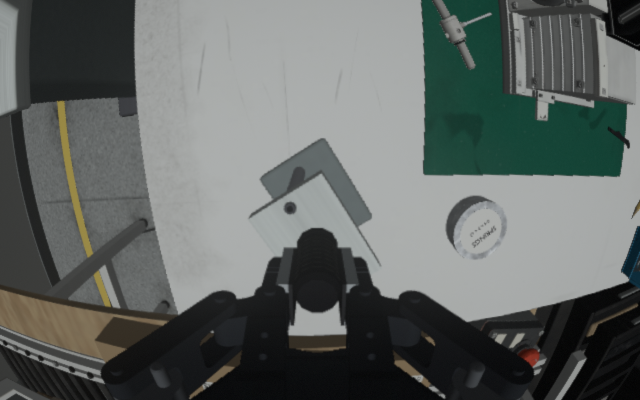

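Request:
drive_tool(
  series=[
    [0, -10, 0, 0, 0, 0, 19],
    [0, -30, 0, 0, 0, 0, 19],
    [0, -55, 0, 0, 0, 0, 19],
    [0, -80, 0, 0, 0, 0, 19],
    [0, -100, 0, 0, 0, 0, 19],
  ],
  squeeze=70,
)

```text
clock: 13.2
tcp_pos: [0.5166, -0.2874, 0.2223]
orientation: [-1.193, 1.232, -1.235]
contact_force: [0.0, 0.6, -1.1]
grip_width: 0.0204
```

```bash
python3 -c "
from meas import *
goto((0.5163,-0.287,0.24),-1.8)
"
```

```text
t=13.20 tcp [ 0.5166 -0.2874  0.2223] F [ 0.   0.6 -1.1] w 20.4 shift [ -0.4 -17.7  -0.3] turn [-0.1  -0.09  0.05]
```

Request:
drive_tool(
  series=[
    [0, -10, 0, 0, 0, 0, 19],
    [0, -18, 0, 0, 0, 0, 19],
    [0, -18, 0, 0, 0, 0, 19],
    [0, -18, 0, 0, 0, 0, 19],
  ],
)

```text
clock: 13.6
tcp_pos: [0.5162, -0.2871, 0.2395]
orientation: [-1.193, 1.233, -1.234]
contact_force: [0.0, 0.2, -0.8]
grip_width: 0.0205
```

```bash
python3 -c "
from meas import *
goto((0.528,-0.1,0.24),-1.8)
f=r.grab_frame('wrist'); cv2.imwrite('pics/w15.png',f['frame'])
t=r.grab_frame('top');cv2.imwrite('pics/top3.png',cv2.resize(t['frame'][175:275,300:450],None,fx=5,fy=5,interpolation=cv2.INTER_CUBIC))
t=r.grab_frame('scene');cv2.imwrite('pics/sc3.png',cv2.resize(t['frame'][150:310,280:450],None,fx=3.5,fy=3.5,interpolation=cv2.INTER_CUBIC))
"
```

```text
t=13.60 tcp [ 0.5162 -0.2871  0.2395] F [ 0.   0.2 -0.8] w 20.5 shift [-187.4   -0.5    5.7] turn [-0.02 -0.08  0.02]
```

View pics/w15.png

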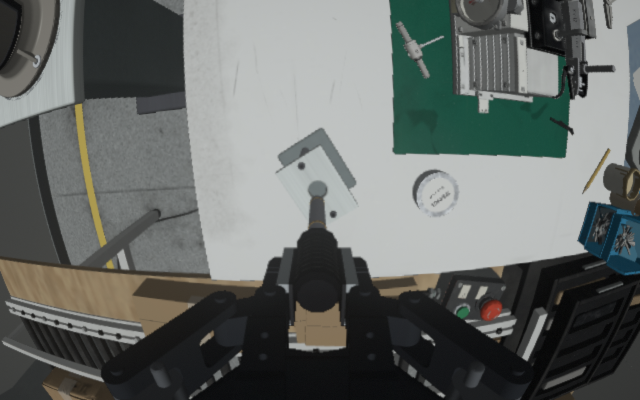

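View pics/sc3.png

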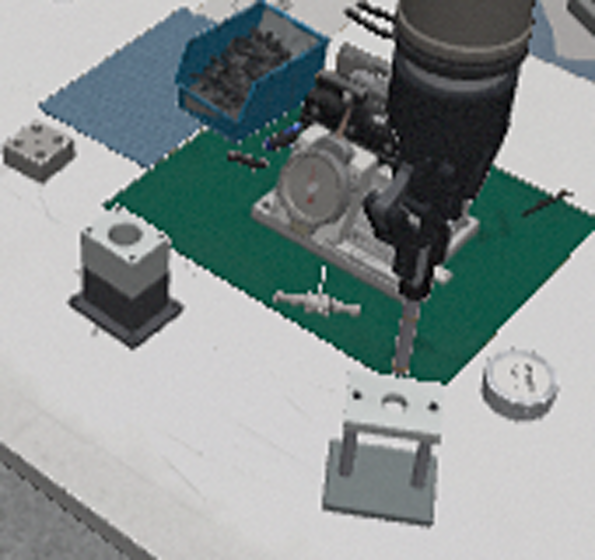

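```bash
python3 -c "
from meas import *
f=r.grab_frame('wrist');o=r.get_obs()
cv2.imwrite('pics/w15z.png',cv2.resize(f['frame'][165:325,270:370],None,fx=5,fy=3.7*1.35,interpolation=cv2.INTER_CUBIC))
p=o['tcp_pos'];print(p)
T=R.from_rotvec(o['orientation']).as_matrix()
for a in (.1055,.0805,.0505,.0205,-.0315): print(a,proj(f,p+T@[0,a,0],True).round(1))
print(proj(f,(.5163,-.287,.1),True))
"
```

```text
[ 0.51616877 -0.28718094  0.239437  ]
0.1055 [317.4 201.1]
0.0805 [317.4 211.1]
0.0505 [317.5 226. ]
0.0205 [317.5 245.5]
-0.0315 [317.7 297.3]
[317.45713534 189.87059452]
```

View pics/w15z.png

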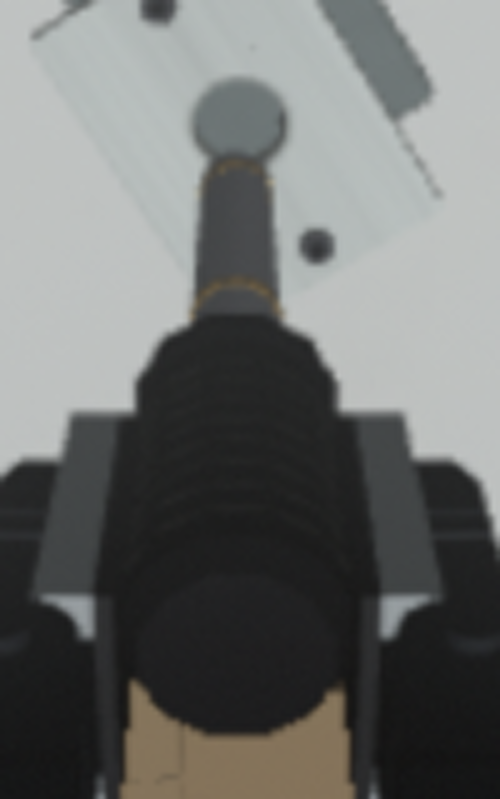

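```bash
python3 -c "
from meas import *
goto((0.5279,-0.0103,0.24),-1.8)
"
```

```text
t=13.80 tcp [ 0.5162 -0.2872  0.2394] F [-0.2 -0.4 -1.4] w 20.4 shift [-277.1   -0.7    2.6] turn [-0.01 -0.1   0.02]
```

Request:
drive_tool(
  series=[
    [-25, -0.5, 0, 0, 0, 0, 19],
    [-65, -0.5, 0.5, 0, 0, 0, 19],
    [-105, -0.5, 1, 0, 0, 0, 19],
    [-145, -0.5, 1.5, 0, 0, 0, 19],
    [-180, -0.5, 2, 0, 0, 0, 19],
  ],
)

```text
clock: 14.3
tcp_pos: [0.5239, -0.1052, 0.2394]
orientation: [-1.194, 1.233, -1.233]
contact_force: [0.8, -0.1, -1.2]
grip_width: 0.0203
```

```bash
python3 -c "
from meas import *
goto((0.5279,-0.0103,0.24),-1.8)
"
```

```text
t=14.30 tcp [ 0.5239 -0.1052  0.2394] F [ 0.8 -0.1 -1.2] w 20.3 shift [-95.   -0.6   1. ] turn [ 0.03 -0.05  0.01]
```

Request:
drive_tool(
  series=[
    [-35, -0.6, 1, 0, 0, 0, 19],
    [-70, -0.6, 1, 0, 0, 0, 19],
    [-90, -0.6, 1, 0, 0, 0, 19],
    [-95, -0.6, 1, 0, 0, 0, 19],
    [-95, -0.6, 1, 0, 0, 0, 19],
  ],
)

```text
clock: 14.8
tcp_pos: [0.5278, -0.01, 0.2397]
orientation: [-1.196, 1.233, -1.232]
contact_force: [0.2, -0.4, -1.2]
grip_width: 0.0201
```

Request:
drive_tool(
  series=[
    [0, 0, 0, 0, 0, 0, 19],
    [0, 0, 0, 0, 0, 0, 19],
    [0, 0, 0, 0, 0, 0, 19],
  ],
)

```text
clock: 15.1
tcp_pos: [0.5277, -0.0113, 0.2398]
orientation: [-1.195, 1.234, -1.234]
contact_force: [-1.1, 0.5, -1.0]
grip_width: 0.0203
```

```bash
python3 -c "
from meas import *
goto((0.5279,-0.0103,0.21),-1.8)
f=r.grab_frame('wrist');o=r.get_obs(); cv2.imwrite('pics/w16.png',f['frame'])
cv2.imwrite('pics/w16z.png',cv2.resize(f['frame'][140:260,260:380],None,fx=5,fy=5,interpolation=cv2.INTER_CUBIC))
p=o['tcp_pos'];T=R.from_rotvec(o['orientation']).as_matrix()
print('tip',proj(f,p+T@[0,.1055,0],True),'mouth',proj(f,(.5279,-.0103,.09),True))
t=r.grab_frame('scene');cv2.imwrite('pics/sc4.png',cv2.resize(t['frame'][150:290,260:400],None,fx=4,fy=4,interpolation=cv2.INTER_CUBIC))
goto((0.5279,-0.0103,0.21),-1.8)
"
```

```text
t=15.10 tcp [ 0.5277 -0.0113  0.2398] F [-1.1  0.5 -1. ] w 20.3 shift [-1.1 29.8  0.2] turn [ 0.06 -0.09  0.05]
tip [317.28708668 200.60014125] mouth [317.52520103 185.96251751]
t=15.20 tcp [ 0.5278 -0.0108  0.2398] F [-0.1 -0.3 -1.7] w 20.2 shift [-0.5 29.8  0.1] turn [ 0.06 -0.05  0.03]
```

View pics/w16z.png

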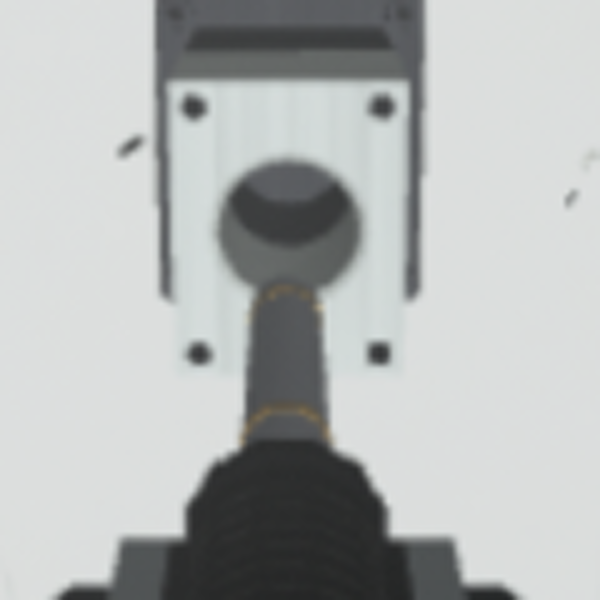

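View pics/sc4.png

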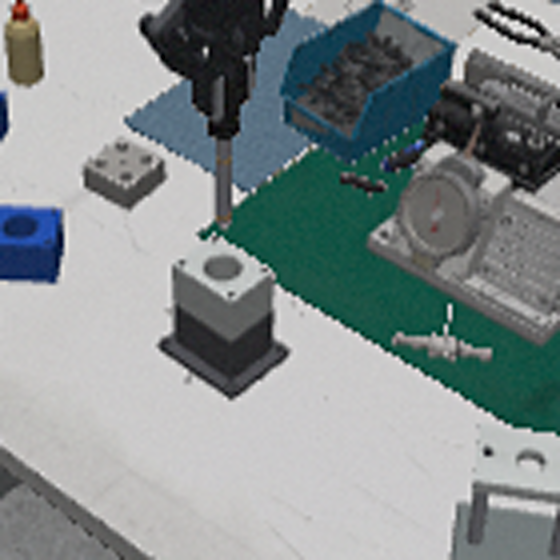

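Request:
drive_tool(
  series=[
    [-0.5, 10, 0.4, 0, 0, 0, 19],
    [-0.5, 20, 0.4, 0, 0, 0, 19],
    [-0.5, 30, 0.4, 0, 0, 0, 19],
    [-0.5, 34, 0.4, 0, 0, 0, 19],
    [-0.5, 34, 0.4, 0, 0, 0, 19],
  ],
)

```text
clock: 15.7
tcp_pos: [0.5275, -0.0104, 0.2047]
orientation: [-1.197, 1.235, -1.232]
contact_force: [0.8, -0.5, -1.4]
grip_width: 0.0201
```

```bash
cat > chk.py <<'E'
from meas import *
import sys
n=sys.argv[1]
f=r.grab_frame('wrist');o=r.get_obs()
cv2.imwrite(f'pics/w{n}z.png',cv2.resize(f['frame'][150:270,260:380],None,fx=5,fy=5,interpolation=cv2.INTER_CUBIC))
p=o['tcp_pos'];T=R.from_rotvec(o['orientation']).as_matrix()
Z=lambda q:((proj(f,q,True)-[260,150])*5+2).round(1)
print('tip',Z(p+T@[0,.1055,0]),'tip far',Z(p+T@[-.006,.1055,0]),'tip L/R',Z(p+T@[0,.1055,-.006]),Z(p+T@[0,.1055,.006]),'handle bot',Z(p+T@[0,.0205,0]))
m=np.array([.5279,-.0103,.09]); print('mouth',Z(m),'far/near',Z(m+T@[-.014,0,0]),Z(m+T@[.014,0,0]),'LR',Z(m+T@[0,0,-.014]),Z(m+T@[0,0,.014]))
t=r.grab_frame('scene');cv2.imwrite(f'pics/s{n}z.png',cv2.resize(t['frame'][190:270,280:360],None,fx=7,fy=7,interpolation=cv2.INTER_CUBIC))
Y=lambda q:((proj(t,q)-[280,190])*7+3).round(1)
print('scene tip',Y(p+T@[0,.1055,0]),'handlebot',Y(p+T@[0,.0205,0]),'mouth',Y(m))
goto((0.5279,-0.0103,0.1345),-1.8)
E
python3 chk.py 17
```

```text
tip [291.8 257.6] tip far [291.8 223.4] tip L/R [256.2 257.6] [327.4 257.6] handle bot [293.2 480.8]
mouth [292.5 239.2] far/near [292.6 161.3] [292.4 314.6] LR [212.3 239.2] [372.7 239.2]
scene tip [246.3 171.6] handlebot [246.1  14.9] mouth [246.2 188.4]
t=15.80 tcp [ 0.5283 -0.0104  0.2057] F [ 0.2  0.1 -1.5] w 19.8 shift [-0.2 71.2 -0.3] turn [ 0.06 -0.05  0.04]
```

View pics/w17z.png

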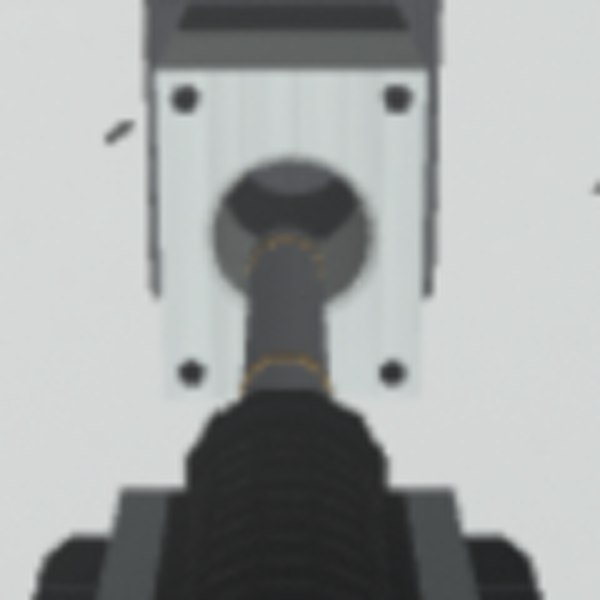

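View pics/s17z.png

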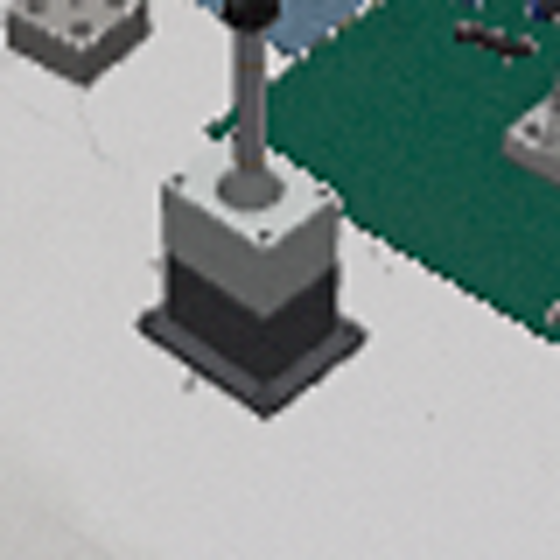

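```bash
cat >> chk.py <<'E'
print('shoulder far',Z(p+T@[-.012,.0205,0]),'shoulder L/R',Z(p+T@[0,.0205,-.012]),Z(p+T@[0,.0205,.012]))
E
python3 chk.py 18
```

```text
tip [289.6 256.9] tip far [289.6 222.7] tip L/R [254.  256.9] [325.2 256.9] handle bot [290.5 479.2]
mouth [287.  237.7] far/near [286.9 160.1] [287.  312.9] LR [207.  237.7] [366.9 237.7]
scene tip [247.1 169.7] handlebot [246.8  13.1] mouth [246.2 188.4]
t=15.90 tcp [ 0.5285 -0.0104  0.2061] F [-0.5  0.2 -1.4] w 20.1 shift [-0.1 71.6 -0.6] turn [ 0.02 -0.05  0.03]
shoulder far [290.6 384.9] shoulder L/R [188.2 478.9] [392.8 478.8]
```

View pics/w18z.png

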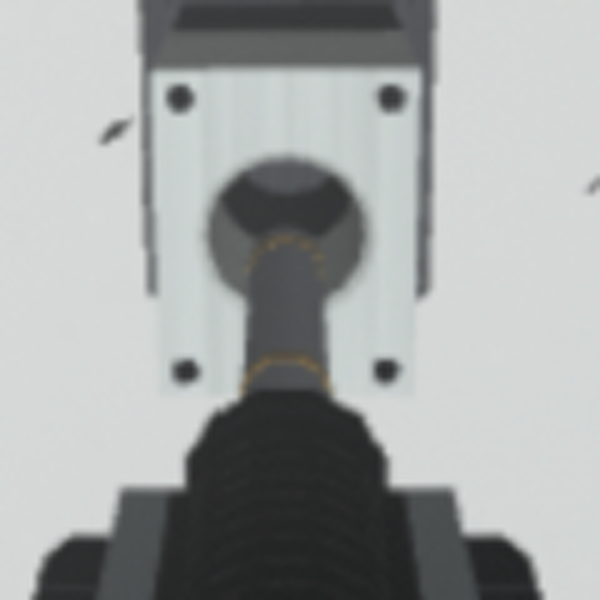

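```bash
python3 - <<'E'
from meas import *
f=r.grab_frame('wrist');o=r.get_obs();g=cv2.cvtColor(f['frame'],cv2.COLOR_BGR2GRAY)
print(f['frame'][178:235,317].tolist())
t=r.grab_frame('scene'); gs=cv2.cvtColor(t['frame'],cv2.COLOR_BGR2GRAY)
for y in range(196,226,2): print(y,gs[y,302:332].tolist())
p=np.array([.528,-.0103,.09])
for d in np.eye(3)*.01: print((proj(t,p+d)-proj(t,p)).round(2), (proj(f,p+d,True)-proj(f,p,True)).round(2))
print(proj(t,p))
E
```

```text
[[204, 205, 198], [200, 203, 195], [178, 180, 173], [142, 143, 138], [110, 108, 105], [93, 90, 88], [91, 88, 86], [92, 88, 86], [91, 87, 85], [90, 86, 84], [79, 76, 75], [60, 59, 57], [57, 57, 55], [57, 57, 55], [57, 56, 55], [57, 57, 55], [61, 60, 58], [71, 69, 68], [80, 80, 79], [76, 89, 96], [78, 86, 92], [83, 82, 81], [84, 82, 80], [84, 81, 80], [83, 81, 79], [83, 81, 79], [83, 80, 79], [83, 81, 79], [84, 81, 79], [83, 81, 79], [83, 81, 79], [83, 81, 79], [83, 81, 79], [83, 81, 79], [83, 81, 79], [83, 81, 80], [83, 81, 80], [83, 81, 79], [83, 81, 79], [84, 81, 80], [83, 81, 79], [82, 81, 80], [71, 78, 82], [69, 83, 91], [82, 92, 96], [83, 83, 82], [83, 81, 79], [83, 81, 79], [83, 80, 78], [74, 72, 70], [48, 48, 47], [44, 43, 42], [45, 45, 43], [45, 45, 44], [45, 44, 44], [43, 43, 42], [42, 42, 41]]
196 [204, 204, 204, 203, 202, 204, 201, 203, 205, 205, 208, 170, 67, 81, 81, 71, 207, 77, 95, 108, 119, 110, 87, 70, 65, 60, 62, 63, 62, 61]
198 [201, 205, 203, 204, 204, 203, 204, 202, 203, 203, 208, 167, 84, 84, 84, 62, 217, 210, 196, 205, 89, 117, 60, 63, 63, 58, 66, 66, 63, 66]
200
[... 1229 characters left out ...]
, 56, 65, 62, 65]
218 [212, 86, 88, 101, 137, 179, 199, 197, 196, 127, 85, 96, 101, 105, 102, 101, 92, 94, 180, 198, 196, 195, 197, 187, 189, 163, 147, 62, 65, 63]
220 [210, 111, 92, 97, 94, 93, 94, 117, 179, 204, 194, 189, 159, 162, 163, 185, 193, 195, 197, 195, 193, 199, 156, 110, 90, 94, 83, 70, 60, 65]
222 [210, 118, 91, 96, 95, 95, 93, 96, 94, 94, 117, 179, 201, 198, 197, 194, 195, 196, 198, 178, 118, 101, 89, 94, 94, 93, 152, 214, 198, 67]
224 [211, 118, 91, 94, 95, 94, 95, 95, 96, 98, 95, 93, 95, 120, 181, 141, 197, 161, 100, 91, 93, 94, 93, 93, 90, 86, 177, 208, 204, 207]
[ 2.25 -1.73] [11.41 -0.35]
[-2.53 -1.54] [ -0.38 -11.01]
[-0.01 -2.5 ] [-0.01  3.49]
[314.75856371 216.46746937]
```

Request:
drive_tool(
  series=[
    [-0.6, 6, 0, 0, 0, 0, 19],
    [-0.6, 12, 0, 0, 0, 0, 19],
    [-0.6, 18, 0, 0, 0, 0, 19],
    [-0.6, 24, 0, 0, 0, 0, 19],
    [-0.6, 30, 0, 0, 0, 0, 19],
  ],
)

```text
clock: 16.5
tcp_pos: [0.5283, -0.0098, 0.1754]
orientation: [-1.195, 1.233, -1.233]
contact_force: [-1.0, -0.6, -1.3]
grip_width: 0.0207
```

```bash
python3 -c "
from meas import *
goto((0.5283,-0.0098,0.1345),-1.8)
"; python3 chk.py 19
```

```text
t=16.50 tcp [ 0.5283 -0.0098  0.1754] F [-1.  -0.6 -1.3] w 20.7 shift [ 0.  40.9 -0. ] turn [ 0.04 -0.05  0.03]
tip [284.2 255.3] tip far [284.2 221.3] tip L/R [248.8 255.3] [319.6 255.2] handle bot [284.1 475.3]
mouth [286.4 298.9] far/near [286.4 212.9] [286.5 381.6] LR [197.1 298.9] [375.8 298.7]
scene tip [244.8 224.4] handlebot [244.6  72.8] mouth [246.2 188.4]
t=16.60 tcp [ 0.5278 -0.0098  0.1751] F [-0.2 -0.  -0.7] w 20.2 shift [ 0.4 40.6  0.2] turn [ 0.12 -0.05  0.05]
shoulder far [284.  381.4] shoulder L/R [182.4 475.1] [385.8 474.9]
```

View pics/w19z.png

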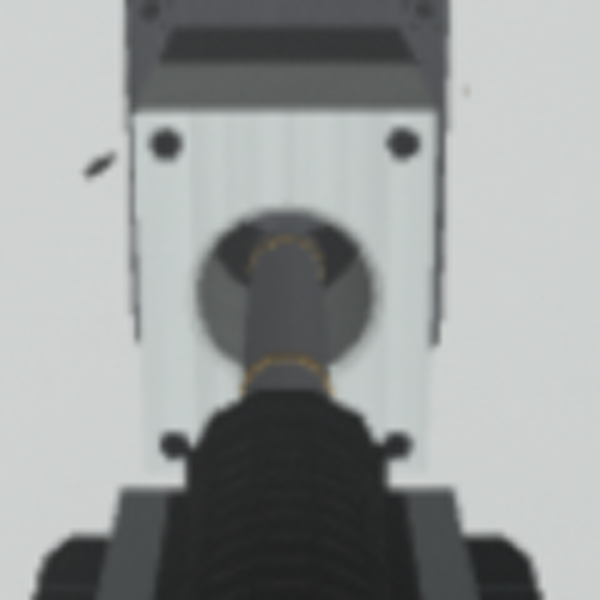

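Request:
drive_tool(
  series=[
    [0, 8, 0.2, 0, 0, 0, 19],
    [0, 16, 0.2, 0, 0, 0, 19],
    [0, 24, 0.2, 0, 0, 0, 19],
    [0, 32, 0.2, 0, 0, 0, 19],
    [0, 38, 0.2, 0, 0, 0, 19],
  ],
)

```text
clock: 17.1
tcp_pos: [0.5276, -0.0098, 0.1362]
orientation: [-1.197, 1.235, -1.232]
contact_force: [-0.2, -0.5, -2.3]
grip_width: 0.0199
```

```bash
python3 -c "
from meas import *
goto((0.5281,-0.0098,0.1345),-1.8)
"; python3 chk.py 20
```

```text
t=17.10 tcp [ 0.5276 -0.0098  0.1362] F [-0.2 -0.5 -2.3] w 19.9 shift [-0.1  1.7  0.5] turn [ 0.16 -0.05  0.06]
tip [284.9 255.6] tip far [284.8 221.6] tip L/R [249.4 255.6] [320.3 255.5] handle bot [284.8 476. ]
mouth [292.2 396.5] far/near [292.2 296.9] [292.1 490.8] LR [186.8 396.4] [397.5 396.1]
scene tip [243.9 290.7] handlebot [243.9 145. ] mouth [246.2 188.4]
t=17.20 tcp [ 0.5273 -0.0099  0.1361] F [-0.1  0.3 -0.4] w 20.0 shift [0.4 1.6 0.6] turn [ 0.22 -0.05  0.07]
shoulder far [284.7 382. ] shoulder L/R [183.  475.8] [386.6 475.6]
```

View pics/w20z.png

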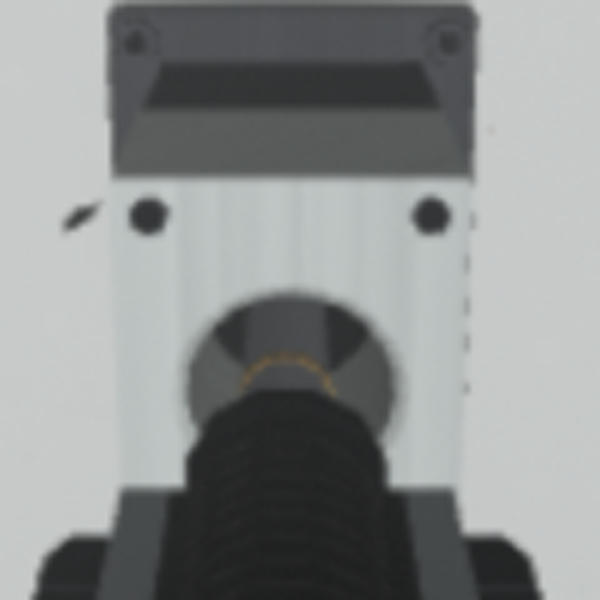

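Request:
drive_tool(
  series=[
    [0.2, 1, 0.5, 0.2, 0, 0, 19],
    [0.2, 1.6, 0.8, 0.2, 0, 0, 19],
    [0.2, 1.6, 0.8, 0.2, 0, 0, 19],
    [0.2, 1.6, 0.8, 0.2, 0, 0, 19],
    [0.2, 1.6, 0.8, 0.2, 0, 0, 19],
  ],
)

```text
clock: 17.7
tcp_pos: [0.5282, -0.0101, 0.1347]
orientation: [-1.195, 1.232, -1.234]
contact_force: [0.1, 0.8, -2.2]
grip_width: 0.0204
```

```bash
python3 chk.py 21; python3 -c "
from h import *
t=r.grab_frame('scene'); gs=cv2.cvtColor(t['frame'],cv2.COLOR_BGR2GRAY)
for y in range(204,222,1): print(y,gs[y,304:327].tolist())"
```

```text
tip [288.3 256.5] tip far [288.3 222.5] tip L/R [252.7 256.6] [323.8 256.5] handle bot [288.9 478.3]
mouth [286.8 399.4] far/near [286.8 299.2] [286.9 494.3] LR [180.7 399.2] [392.9 399.1]
scene tip [246.5 290.5] handlebot [246.1 145.3] mouth [246.2 188.4]
t=17.80 tcp [ 0.5281 -0.0101  0.1346] F [ 0.3  0.6 -1.7] w 20.5 shift [ 0.2  0.1 -0.2] turn [ 0.01 -0.05  0.07]
shoulder far [288.9 384.1] shoulder L/R [186.8 478.1] [391. 478.]
204 [203, 199, 204, 215, 63, 20, 20, 26, 23, 57, 83, 66, 17, 24, 21, 10, 115, 65, 64, 62, 63, 65, 61]
205 [202, 203, 203, 207, 98, 21, 28, 24, 32, 55, 81, 66, 19, 18, 12, 114, 85, 64, 57, 62, 65, 60, 61]
206 [201, 204, 202, 208, 201, 54, 24, 19, 17, 54, 84, 64, 10, 20, 6, 128, 58, 62, 65, 61, 64, 62, 67]
207 [202, 203, 202, 207, 209, 204, 89, 33, 25, 67, 82, 69, 24, 22, 21, 134, 63, 64, 61, 62, 63, 67, 69]
208 [204, 204, 203, 203, 206, 115, 58, 62, 31, 82, 84, 47, 24, 16, 11, 86, 60, 64, 64, 58, 63, 58, 64]
209 [201, 203, 203, 204, 206, 195, 54, 60, 23, 48, 46, 24, 26, 20, 13, 73, 62, 64, 63, 60, 64, 64, 64]
210 [202, 203, 204, 203, 206, 209, 193, 95, 6, 19
[... 566 characters left out ...]
2, 193, 199, 200, 186, 50, 57]
216 [170, 137, 190, 197, 190, 193, 182, 84, 91, 90, 76, 85, 85, 80, 96, 89, 126, 196, 193, 194, 202, 190, 199]
217 [110, 148, 202, 198, 196, 193, 177, 71, 89, 87, 91, 87, 75, 76, 97, 83, 140, 198, 193, 194, 197, 124, 85]
218 [90, 100, 134, 179, 202, 199, 196, 126, 90, 85, 78, 79, 82, 77, 93, 96, 179, 196, 197, 196, 201, 188, 186]
219 [92, 94, 96, 110, 134, 203, 199, 192, 147, 97, 68, 80, 76, 67, 138, 173, 196, 194, 195, 196, 202, 180, 120]
220 [93, 96, 95, 90, 95, 120, 179, 203, 194, 188, 155, 155, 156, 186, 191, 195, 198, 196, 195, 200, 158, 109, 87]
221 [93, 98, 95, 94, 94, 90, 108, 135, 202, 202, 195, 192, 187, 194, 195, 194, 195, 200, 202, 159, 100, 92, 93]
```

View pics/w21z.png

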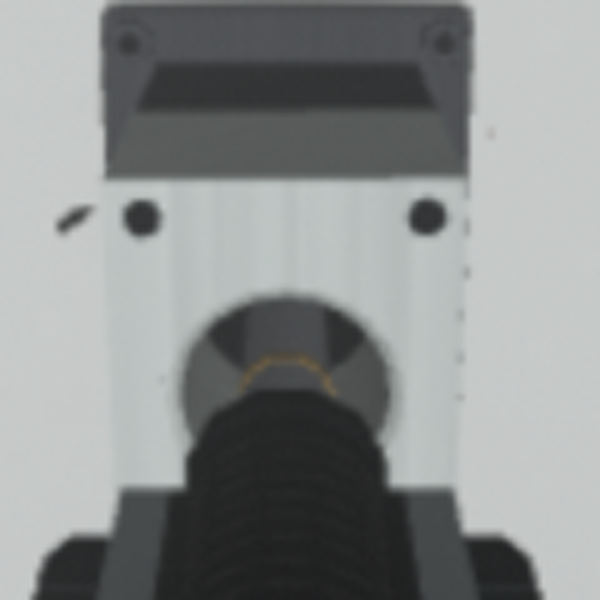

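View pics/s21z.png

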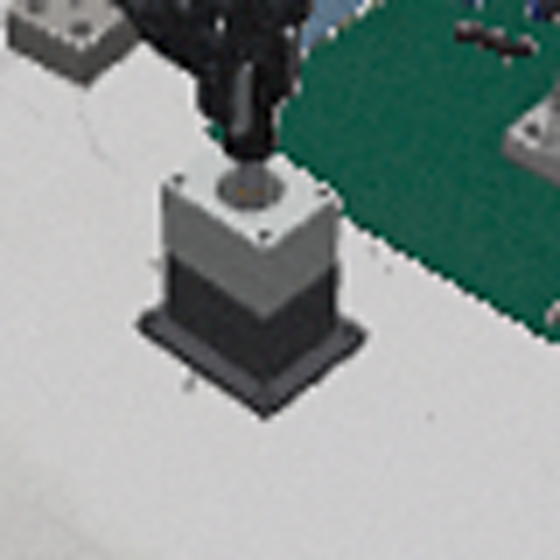

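```bash
python3 -c "
from h import *
for i in range(3):
  r.grab_frame('wrist'); goto((0.5281,-0.0100,0.1345),-1.8); print(np.abs(r.get_obs()['qvel']).max().round(4))
t=r.grab_frame('top');cv2.imwrite('pics/topf.png',t['frame'])
"
```

```text
t=17.90 tcp [ 0.5281 -0.0101  0.1345] F [ 0.1  0.  -1. ] w 19.8 shift [-0.1  0.   0. ] turn [ 0.01 -0.05  0.07]
0.0016
t=17.95 tcp [ 0.528  -0.0101  0.1345] F [ 0.3  0.  -0.3] w 20.2 shift [-0.1 -0.   0.1] turn [ 0.02 -0.05  0.07]
0.0015
t=18.00 tcp [ 0.528  -0.0101  0.1345] F [-0.2  0.9 -0.7] w 20.2 shift [-0.1 -0.   0.1] turn [ 0.02 -0.05  0.07]
0.0011
```

View pics/topf.png

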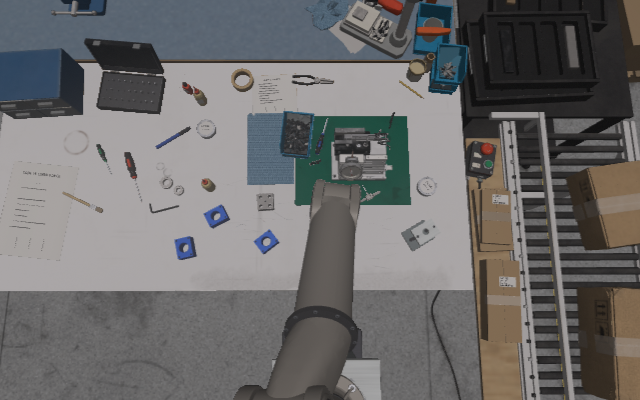

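The top view shows the other things where they were: the setup block at (265,202), the blue blocks at (217,216), (185,248) and (265,241), the oiler at (208,184) and the tin at (427,186). The arm is still, so I'm handing in.

```bash
python3 -c "
from bench import r
print(r.hand_in())"
```

```text
the job is handed in; nothing more can be done
None
```

The spacer is stacked on the base, and the probe is held upright down the middle of the bore. I handed the job in at about 18 s; the hand-in reports no verdict.

**Spacer:** After release, its centre measured (0.5277, −0.0101) m, against (0.5280, −0.0103) m for the base bore. The angles were −1.7° and −1.8°, so it is flush to within the camera's accuracy.

**Probe:** I gripped it by the handle, lifted it straight out of the stand and lowered it to a tip height of about 29 mm. That height comes from the TCP height at the grasp, and the scene view of the handle agreed. The stem looked centred to about 0.5 mm in the wrist and scene views. Contact force stayed near zero all the way down, with no sign of touching either block.

**At hand-in:** The arm was still, and the top view showed the other objects where they had been.

**Disagreement:** Just above the mouth, the wrist view put the tip about 0.8 mm off along one axis, while the scene view said about 0.4 mm. I shifted by 0.6 mm as a compromise. On the way down the probe sat about 0.8 mm to one side inside the bore, with 8 mm of clearance all round, and I corrected that before stopping.

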